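Set up the stud-welding jig for the next batch and zero its piece counter

ROBOT

A 6-joint arm with a two-finger parallel gripper is mounted at the origin on the work surface. World frame = base frame: x ahead of the robot, y to its left, z up, the work surface at z = 0. Lengths are in m, angles in degrees, forces in N, time in s.
With the tool pointing down it reaches from about 0.3 to 0.75 m from the base axis. Payload 8.5 kg.
Tool frame: the origin (TCP) lies on the centre line of the jaws, within the pads' length; the fingertips stand 17 mm ahead of it and the grasp point (between the pads) lies 2 mm behind it; z points along the fingers, y is the line along which they close (so a half turn about z gives the same grasp; the last joint's range is limited). The gripper opens to 88 mm and grips with 3 to 60 N. Pads are 18 mm wide; open, the fingers measure 123 mm over their backs; the gripper's body (75 mm by 187 mm) begins 45 mm behind the grasp point.
Start: joints at [-84.93, 21.807, 74.336, -0, 83.858, -12.336], TCP at [0.165, -0.525, 0.256] pointing down, gripper open.
Joint ranges: [-178.18, 178.18], [-50.72, 133.34], [12.68, 142.11], [-81.47, 261.47], [9.98, 163.14], [-165.26, 165.26]. Speed limits (degrees/s): [136.94, 136.94, 180, 180, 180, 180].

INTERFACE

Orientations are given as a 3x3 rotation matrix whose columns are the frame's x, y, z axes.
In Python, from workcell import r, read_camera, camera_model, nets gives the robot as it stands.
- The arm moves only by the shell command python3 -m pendant 'ROWS' [FORCE]. ROWS is JSON, a list of rows, each an object with "delta_pos": the shift along the tool's x, y, z each as a share of 0.025 m, from -1 to 1, a list of three; "roll": the turn about the tool's z as a share of 4 degrees, from -1 to 1; "grip": the opening, from 0 (shut) to 1 (fully open). A call has exactly 10 rows; each row shifts and turns the commanded pose from where the row before left it, along the tool's axes as they then stand; what a row does not reach is not made up. A row lasts 1/12 s, in which the tool goes at most 41.7 mm and 7.16 degrees, less where a joint would pass 70% of its speed; a pose out of reach is approached as far as the arm can. A call with a number of a shift or a turn outside -1 to 1 is refused whole. A call with a gripper value outside its range is refused whole. The fingers move at their own pace and stop on an object; FORCE is the grip in N (left out, the last holds). Time passes only in rows, so rows that do not move let the fingers close, or fill a call up. It gives the time, the measured TCP pose, the force, the opening and the grip force at its end, in the units of the state.
- r.read_state(): the state, without advancing time (a new reading comes with each control period).
- read_camera(name): name is "scene" or "top" or "wrist"; returns the picture (384x512x3 uint8, blue, green, red); there is no depth.
- camera_model(name): a dict with "fov_y" (degrees; the focal length in pixels is half the picture's height over the tangent of half this angle, whatever the lens; pixels are square), "cx", "cy" (the principal point, pixels), "rvec" (rotation vector, rad) and "tvec" (3), from world to camera coordinates, as OpenCV has them. Camera axes: x right, y down, z forward; pixel columns grow to the right and rows downward; lengths in m; the calibration is good to about 2 mm. A picture is of the moment at which its call begins: read the wrist's pose just before it. camera_model takes no time and is no camera call; for the wrist camera it gives the pose at the moment of the call.
- r.sign_off(): hands the job in; it is judged then, once.
Trained networks look in the newest picture that a camera, given by its name, has taken for a name from the list of things; names that differ only in an ending like _2 or _b are one class to them, and where a whole thing is asked for, a point or a joint stands for the part that bears it (a point fixed in the world has none). Each returns a list of dicts, best first, with "confidence" (0 to 1); they miss things now and then, are a little off and sometimes report something else, mostly with a low value. They report only what shows in the picture. A call takes as long as a camera call. They do not tell look-alikes from the thing itself.
- nets.trace(camera, name): "region" (384x512 bool, what is visible of it) and "position" ([column, row] in pixels, amid what is visible of it).
- nets.tip_of(camera, name): "position" ([column, row] in pixels: a listed point, or the origin of a listed thing).
The state is a dict: "time_s": time; "joint_positions": joint angles; "dq": joint speeds; "joint_efforts": joint torques, N m; "ee_pos": TCP position; "eef_rot": TCP orientation; "wrist_force": force on the tool from outside, world axes, zero at the start; "moment": the same for the moment, N m; "opening": opening from 0.0 (shut) to 1.0 (fully open); "grip_force": force on a finger pad.
Only numpy, scipy, OpenCV 4.12 (cv2) and the standard library are available. Lean on these libraries where they do the work, as an engineer would, in place of code of your own. Each camera call takes 0.05 s, during which the arm holds its last target. There are 200 camera calls.

TASK

Set the welding jig up for the next batch: first move every finished piece (the bosses with a stud welded on top) from the jig into the grey tray, then drop the new bosses from the bench foot down into the jig's pockets, one to a pocket and right to the bottom. When all are loaded, turn the piece counter's knob anticlockwise back to its zero stop, and only then swing the ready lever fully over to its other side. Leave the other things on the bench where they are.

Things in the scene. Friction and masses are not known exactly. Their poses are not given: they have to be found in the camera images.
- boss1: a NEW weld boss, plain steel, 90 g: round foot 36 mm across and 12 mm high, then a neck 18 mm across up to 40 mm, flat top, no stud. Stands upright on the bench. Origin: centre of its underside, z up. Three or four are present (None if absent)
- boss2: a NEW weld boss, plain steel, 90 g: round foot 36 mm across and 12 mm high, then a neck 18 mm across up to 40 mm, flat top, no stud. Stands upright on the bench. Origin: centre of its underside, z up. Three or four are present (None if absent)
- boss3: a NEW weld boss, plain steel, 90 g: round foot 36 mm across and 12 mm high, then a neck 18 mm across up to 40 mm, flat top, no stud. Stands upright on the bench. Origin: centre of its underside, z up. Three or four are present (None if absent)
- boss4: a NEW weld boss, plain steel, 90 g: round foot 36 mm across and 12 mm high, then a neck 18 mm across up to 40 mm, flat top, no stud. Stands upright on the bench. Origin: centre of its underside, z up. Three or four are present (None if absent)
- studded1: a FINISHED piece: the same steel boss (36 mm foot, 18 mm neck, 40 mm high) with a 12 mm round stud welded upright on its top, 80 mm high in all. Starts with its foot down in one of the jig's pockets. Origin: centre of its underside, z up along the stud. One or two are present (None if absent)
- studded1_end (a point): the top end of that piece's stud, 80 mm above its underside
- studded2: a FINISHED piece: the same steel boss (36 mm foot, 18 mm neck, 40 mm high) with a 12 mm round stud welded upright on its top, 80 mm high in all. Starts with its foot down in one of the jig's pockets. Origin: centre of its underside, z up along the stud. One or two are present (None if absent)
- studded2_end (a point): the top end of that piece's stud, 80 mm above its underside
- jig: the welding jig, fixed: a square aluminium block 130 x 130 mm, 28 mm high, with four round pockets (41 mm across, 16 mm deep, floor 12 mm above the bench) centred 30 mm either way from its middle, at x = +-30, y = +-30 mm in its own frame. Origin: centre of its underside, z up, x and y along its sides
- tray: open grey sheet-metal tray for finished work, fixed: 130 mm along its x, 170 mm along its y, 45 mm high, walls and floor 4 mm thick. Origin: centre of its underside
- console: yellow piece-counter box, fixed, 130 x 130 mm and 45 mm high, with the counter's reset knob in the middle of its top, black scale marks around it and a small steel pin at the zero stop. Origin: centre of its underside; its -x side is the zero side
- counter_grip (a point): on the knob's axis, 82 mm above the bench, at the height to grip; turns with the knob. The knob is a black upright bar 46 mm long (along this point's x axis), 14 mm thick and 32 mm high (its top 89 mm above the bench) on a 48 mm disc; the white line on top marks its pointer end, which lies towards the point's -x
- counter (a joint): angle of the counter knob in rad: 0 at the zero stop (pointer at the steel pin, on the box's -x side), growing as it is turned clockwise seen from above, up to 5.2. It starts between 2.2 and 4.6; turn it anticlockwise to reset. It stays where it is left
- ready_base: the ready lever's grey block, fixed: 70 x 50 mm, 25 mm high. The lever swings in this body's x-z plane about an axis along y, 22 mm above the bench. Origin: centre of its underside
- ready_tip (a point): centre of the black ball (26 mm) at the end of the ready lever, 70 mm from its pivot, 83 mm above the bench at either end of the swing
- ready (a joint): angle of the ready lever in rad: 0 leaning fully to its block's -x side (not ready), 1.0 leaning fully to the +x side (ready). Starts near 0, stays where it is left
- cutters: bystander, not part of the job, leave alone: side cutters with blue handles, 130 mm long, lying flat; origin near their middle
- tin: bystander, not part of the job, leave alone: open metal tin, 74 mm across, 75 mm high; origin under its centre
- tube: bystander, not part of the job, leave alone: offcut of square steel tube 30 x 30 x 60 mm; origin under its centre
- chipper: bystander, not part of the job, leave alone: hammer with a wooden handle, 200 mm long; origin at its middle
Not all that is in view belongs to the job. Leave any blue look-alike of the studded2 alone. What is shaped like the boss2 but brown is not meant.

How it is judged:
By the outcome, as a careful person would: the job done as asked, in the order asked, and still so for the second after the job is handed in, with the robot touching nothing.
Of boss1, boss2, boss3, boss4 only 3 to 4 are there at a start; the rules pass over those that are not, and their reading is None.
Of studded1, studded2 only 1 to 2 are there at a start; the rules pass over those that are not, and their reading is None.
At some moment in a run one of boss1, boss2, boss3, boss4 may be knocked a few centimetres aside while the robot is not near it.
It also fails if it takes over 210 s, if anything falls off the work surface, if the arm or the gripper's body presses on something with over 40 N, if the wrist force passes 120 N, or if a joint passes its speed limit or range.

## Working session

There is one attempt and no reset: what is moved stays moved. The work goes in short steps, Python scripts to look and compute and a shell command to move; the robot and the scene stay as the last step left them, time stands still between calls to the robot, and variables do not carry over. Pictures are saved under pics/ and viewed, at most 14 in all, crops included, and the job is handed in when it is done.

```bash
ls; mkdir -p pics; python3 - <<'E'
from workcell import r, read_camera, camera_model, nets
import cv2
for n in("scene","top"):
    cv2.imwrite(f"pics/{n}0.png",cv2.resize(read_camera(n),(800,600))); print(n,camera_model(n))
print(r.read_state())
E
```

```text
pics
scene {'fov_y': 46.76404270115063, 'cx': 254.40757168873662, 'cy': 196.7095907167718, 'rvec': array([ 1.45193555,  1.97106109, -0.90800444]), 'tvec': array([ 0.15005635, -0.26184043,  1.54649013])}
top {'fov_y': 45.86337932237687, 'cx': 258.76314804904666, 'cy': 189.56852030046457, 'rvec': array([ 2.14412827, -2.16565223,  0.12275986]), 'tvec': array([0.01269515, 0.55590658, 1.10497776])}
{'time_s': 0.1, 'joint_positions': array([-8.49278871e+01,  2.18378117e+01,  7.43760153e+01, -3.24090603e-05,
        8.38566827e+01, -1.23350301e+01]), 'dq': array([-0.02049303,  0.00056547, -0.17578344,  0.05902281,  0.08014489,
        0.05104624]), 'joint_efforts': array([ 3.48554851e-03, -4.38656223e+01, -2.24912220e+01,  7.15006026e-02,
        3.42128996e-02, -7.25981067e-05]), 'ee_pos': array([ 0.164524  , -0.52460301,  0.25521898]), 'eef_rot': array([[ 9.54203036e-01,  2.99159747e-01, -1.09359307e-04],
       [ 2.99159652e-01, -9.54202285e-01,  1.22575847e-03],
       [ 2.62346692e-04, -1.20233834e-03, -9.99999243e-01]]), 'wrist_force': array([ 0.12236232, -0.14376358,  0.7922251 ]), 'moment': array([ 0.00696588, -0.04950907, -0.05626557]), 'grip_force': 0.0, 'opening': 0.9984608769144944}
```

View pics/top0.png

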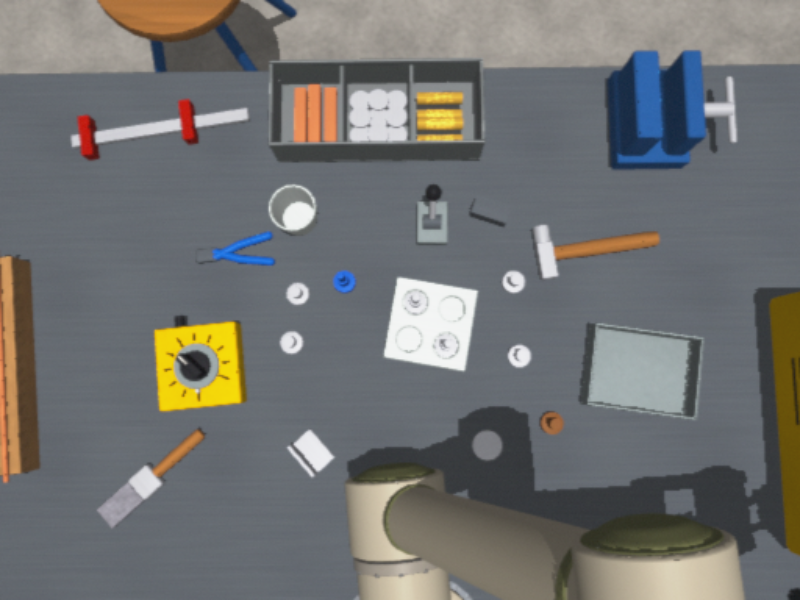

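View pics/scene0.png

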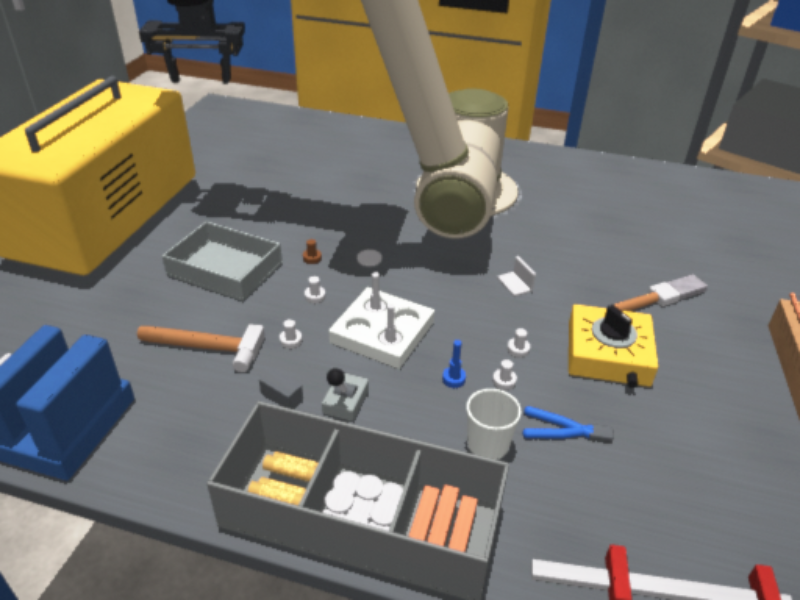

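The top view (800x600) shows these things:
- **New bosses, plain steel:** (297,293), (291,342), (514,281) and (519,355).
- **Look-alikes to leave alone:** brown boss at (552,422) and blue studded piece at (344,281).
- **Jig:** about (431,324), with finished pieces at (415,298) and (445,345).
- **Tray:** (643,370).
- **Counter:** (199,366), with its pointer towards the upper left.
- **Ready lever:** block at (432,222), ball at (433,192) leaning away from the robot.

```bash
cat > h.py <<'E'
import numpy as np, cv2
from workcell import r, read_camera, camera_model, nets
def KRt(n):
    m=camera_model(n); f=192/np.tan(np.radians(m["fov_y"]/2))
    return np.array([[f,0,m["cx"]],[0,f,m["cy"]],[0,0,1]]),cv2.Rodrigues(np.array(m["rvec"]))[0],np.array(m["tvec"])
def at(n,px,z):
    K,R,t=KRt(n); d=R.T@np.linalg.solve(K,[px[0],px[1],1]); c=-R.T@t
    return c+d*(z-c[2])/d[2]
def proj(n,P):
    K,R,t=KRt(n); q=K@(R@np.array(P)+t); return q[:2]/q[2]
def go(P,yaw=None):
    "rows needed to TCP P, in tool axes mm"
    s=r.read_state(); d=s["eef_rot"].T@(np.array(P)-s["ee_pos"]); return np.round(d*1000,1)
E
python3 - <<'E'
from h import *
np.set_printoptions(precision=4,suppress=True)
for n in("top","scene"):
    read_camera(n)
    for name,z in(("boss1",0),("studded1",.012),("studded1_end",.092),("jig",0),("tray",0),("console",0),("counter_grip",.082),("ready_base",0),("ready_tip",.083),("tin",0)):
        for d in nets.tip_of(n,name)[:7]:
            print(n,name,np.round(d["position"]),round(d["confidence"],2),at(n,d["position"],z)[:2])
E
```

```text
top boss1 [328. 228.] 0.73 [ 0.4586 -0.1696]
top boss1 [329. 182.] 0.59 [ 0.5787 -0.175 ]
top boss1 [352. 274.] 0.47 [ 0.3438 -0.2256]
top boss1 [184. 217.] 0.43 [0.4919 0.1994]
top studded1 [218. 182.] 0.71 [0.5804 0.1109]
top studded1 [286. 219.] 0.52 [ 0.483  -0.0606]
top studded1 [266. 192.] 0.46 [ 0.5525 -0.0117]
top studded1_end [287. 222.] 0.52 [ 0.4702 -0.0596]
top jig [330. 230.] 0.74 [ 0.4552 -0.1746]
top jig [276. 209.] 0.65 [ 0.5096 -0.0352]
top tray [405. 236.] 0.89 [ 0.4374 -0.3628]
top console [128. 236.] 0.67 [0.4447 0.3424]
top console [277. 123.] 0.66 [ 0.7369 -0.0412]
top counter_grip [120. 233.] 0.6 [0.4496 0.3377]
top counter_grip [272. 209.] 0.37 [ 0.5037 -0.0246]
top ready_base [276. 143.] 0.76 [ 0.6827 -0.0394]
top ready_tip [278. 124.] 0.48 [ 0.7111 -0.0425]
top tin [190. 137.] 0.6 [0.7013 0.1863]
scene boss1 [330. 224.] 0.75 [0.485  0.1933]
scene boss1 [320. 242.] 0.73 [0.5586 0.1788]
scene boss1 [184. 215.] 0.6 [ 0.5697 -0.1775]
scene boss1 [198. 164.] 0.56 [ 0.3432 -0.233 ]
scene boss1 [202. 195.] 0.42 [ 0.4771 -0.1662]
scene studded1 [288. 240.] 0.8 [0.5882 0.1047]
scene studded1 [250. 219.] 0.63 [ 0.5423 -0.007 ]
scene studded1 [243. 199.] 0.61 [ 0.4747 -0.0481]
scene studded1_end [237. 172.] 0.53 [ 0.4656 -0.0665]
scene jig [244. 213.] 0.91 [ 0.5149 -0.0307]
scene jig [332. 226.] 0.38 [0.4911 0.1987]
scene tray [142. 172.] 0.82 [ 0.4326 -0.3702]
scene console [390. 222.] 0.93 [0.4293 0.3402]
scene counter_grip [397. 203.] 0.68 [0.4489 0.3418]
scene ready_base [221. 257.] 0.58 [ 0.6802 -0.0358]
scene ready_tip [217. 242.] 0.6 [ 0.7123 -0.0306]
scene tin [315. 286.] 0.8 [0.6955 0.1934]
scene tin [221. 253.] 0.27 [ 0.6678 -0.0393]
```

```bash
cat >> h.py <<'E'
def circ(P,rad,z,N=40):
    a=np.linspace(0,2*np.pi,N); return [(P[0]+rad*np.cos(u),P[1]+rad*np.sin(u),z) for u in a]
def sil(n,P,zb,kind,S=4):
    "silhouette mask (upsampled S) of boss at P"
    m=np.zeros((384*S,512*S),np.uint8)
    L=[(18,0,12),(9,12,40)]+([(6,40,80)] if kind=="studded" else [])
    for ra,a,b in L:
        q=np.array([(proj(n,p)+.5)*S for z in(a,b) for p in circ(P,ra/1e3,zb+z/1e3)],np.float32)
        cv2.fillConvexPoly(m,cv2.convexHull(q).astype(np.int32),1)
    return m
def fitsil(n,mask,P0,zb=0,kind="boss"):
    from scipy.optimize import minimize
    S=4; M=cv2.resize(mask.astype(np.uint8)*255,None,fx=S,fy=S,interpolation=cv2.INTER_LINEAR)>127
    def c(p):
        s=sil(n,p,zb,kind,S)>0; return 1-(s&M).sum()/(s|M).sum()
    o=minimize(c,P0,method="Nelder-Mead",options=dict(initial_simplex=[P0,[P0[0]+.006,P0[1]],[P0[0],P0[1]+.006]],xatol=2e-4,fatol=1e-4,maxiter=60))
    return o.x,1-o.fun
def bright(img,v=150,s=50):
    h=cv2.cvtColor(img,cv2.COLOR_BGR2HSV); return ((h[...,2]>v)&(h[...,1]<s)).astype(np.uint8)
E
python3 - <<'E'
from h import *
np.set_printoptions(precision=4,suppress=True)
for n in("top","scene"):
    im=read_camera(n); m=bright(im); k,lab,st,ce=cv2.connectedComponentsWithStats(m)
    K,R,t=KRt(n); print(n,"cam",-R.T@t)
    for i in range(1,k):
        if not 40<st[i,4]<6000: continue
        P=at(n,ce[i],.01)[:2]
        if not(.3<P[0]<.8 and abs(P[1])<.45): continue
        if st[i,4]<400:
            x,f=fitsil(n,lab==i,P); print("small",ce[i],st[i,4],P,"fit",x,round(f,2))
        else:
            pts=np.argwhere(lab==i)[:,::-1]; w=np.array([at(n,q,.028)[:2] for q in pts],np.float32)
            print("big",ce[i],st[i,4],cv2.minAreaRect(w))
im=read_camera("top"); a=im[165:300,165:380]
cv2.imwrite("pics/c1.png",cv2.resize(a,(800,502),interpolation=cv2.INTER_CUBIC))
E
```

```text
top cam [ 0.4177 -0.0011  1.1643]
big [188.2676 134.8231] 441 ((0.7063276767730713, 0.19123806059360504), (0.0764603540301323, 0.07458776235580444), 0.3432126045227051)Traceback (most recent call last):
  File "<stdin>", line 11, in <module>
  File "h.py", line 29, in fitsil
    o=minimize(c,P0,method="Nelder-Mead",options=dict(initial_simplex=[P0,[P0[0]+.006,P0[1]],[P0[0],P0[1]+.006]],xatol=2e-4,fatol=1e-4,maxiter=60))
    res = _minimize_neldermead(fun, x0, args, callback, bounds=bounds,
                               **options)
    fxcc = func(xcc)
    fx = function(np.copy(x), *(wrapper_args + args))
  File "h.py", line 28, in c
    s=sil(n,p,zb,kind,S)>0; return 1-(s&M).sum()/(s|M).sum()
      ~~~^^^^^^^^^^^^^^^
  File "h.py", line 21, in sil
    q=np.array([(proj(n,p)+.5)*S for z in(a,b) for p in circ(P,ra/1e3,zb+z/1e3)],np.float32)
                 ~~~~^^^^^
  File "h.py", line 10, in proj
    K,R,t=KRt(n); q=K@(R@np.array(P)+t); return q[:2]/q[2]
          ~~~^^^
  File "h.py", line 4, in KRt
    m=camera_model(n); f=192/np.tan(np.radians(m["fov_y"]/2))
ValueError: time passes only in moves, steps and waits
```

```bash
python3 - <<'E'
s=open("h.py").read()
s=s.replace('def KRt(n):\n    m=','_c={}\ndef KRt(n):\n    "cached for the script; clear _c after a wrist move"\n    if n not in _c: _c[n]=_KRt(n)\n    return _c[n]\ndef _KRt(n):\n    m=')
open("h.py","w").write(s)
E
cat > meas.py <<'E'
from h import *
np.set_printoptions(precision=4,suppress=True)
for n in("top","scene"):
    im=read_camera(n); m=bright(im); k,lab,st,ce=cv2.connectedComponentsWithStats(m)
    K,R,t=KRt(n); print(n,"cam",-R.T@t)
    for i in range(1,k):
        if not 40<st[i,4]<6000: continue
        P=at(n,ce[i],.01)[:2]
        if not(.3<P[0]<.66 and abs(P[1])<.3): continue
        if st[i,4]<400:
            x,f=fitsil(n,lab==i,P); print("small",ce[i],st[i,4],"fit",x,round(f,2))
        else:
            pts=np.argwhere(lab==i)[:,::-1]; w=np.array([at(n,q,.028)[:2] for q in pts],np.float32)
            print("big",ce[i],st[i,4],cv2.minAreaRect(w))
im=read_camera("top"); a=im[165:300,165:380]
cv2.imwrite("pics/c1.png",cv2.resize(a,(800,502),interpolation=cv2.INTER_CUBIC))
E
python3 meas.py
```

```text
top cam [ 0.4177 -0.0011  1.1643]
small [349.0523 161.1938] 325 fit [ 0.6285 -0.2271] 0.37
small [328.5223 179.7834] 157 fit [ 0.5829 -0.1722] 0.88
big [275.451  206.9288] 2796 ((0.5130313038825989, -0.033932916820049286), (0.13371649384498596, 0.13295024633407593), 79.55631256103516)
small [190.0183 187.5   ] 164 fit [0.5665 0.1841] 0.92
small [186.1092 218.8103] 174 fit [0.4862 0.1936] 0.95
small [332.2281 227.3567] 171 fit [ 0.4608 -0.1777] 0.92
small [200.5537 287.8871] 363 fit [0.3142 0.1572] 0.48
scene cam [1.3494 0.2294 0.7806]
small [328.28   180.8743] 175 fit [0.3204 0.1601] 0.57
small [200.8592 187.4648] 71 fit [ 0.451  -0.1781] 0.4
big [244.0196 206.4252] 1630 ((0.5156393647193909, -0.032685793936252594), (0.13528047502040863, 0.14528438448905945), 79.69340515136719)
small [158.375  219.3047] 256 fit [ 0.6199 -0.2238] 0.5
small [185.3671 215.7215] 79 fit [ 0.5727 -0.1725] 0.39
small [331.4815 221.4691] 81 fit [0.4761 0.1949] 0.4
small [324.     232.4545] 44 fit [0.5222 0.1882] 0.21
small [322.4301 241.9032] 93 fit [0.5582 0.1854] 0.41
small [226.716  248.7284] 162 fit [ 0.6659 -0.0286] 0.41
small [315.3043 262.4029] 345 fit [0.6609 0.1827] 0.21
```

View pics/c1.png

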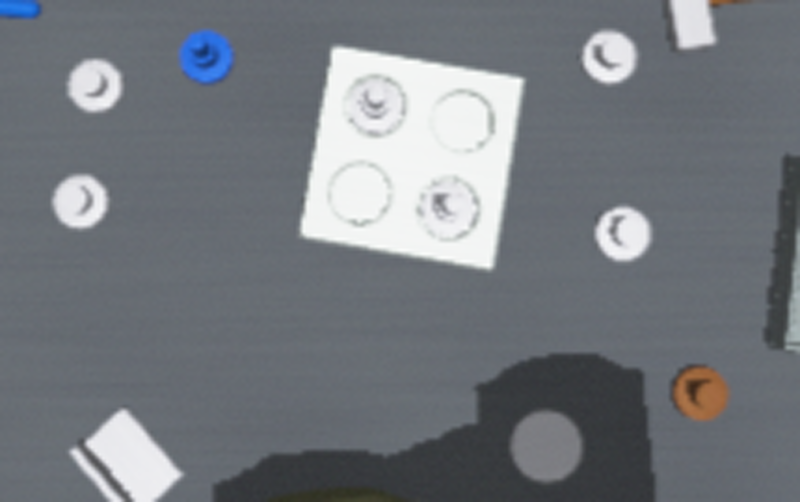

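The crop confirms the choice: plain steel bosses at (95,85), (81,201), (610,57) and (623,233). The blue piece at (207,57) and the brown one at (700,393) are decoys. The two finished pieces sit in the upper-left and lower-right pockets. I'll move over the jig now.

```bash
python3 -m pendant '[{"delta_pos":[0.9,-0.7,0],"roll":0,"grip":1},{"delta_pos":[0.9,-0.7,0],"roll":0,"grip":1},{"delta_pos":[0.9,-0.7,0],"roll":0,"grip":1},{"delta_pos":[0.9,-0.7,0],"roll":0,"grip":1},{"delta_pos":[0.9,-0.7,0],"roll":0,"grip":1},{"delta_pos":[0.9,-0.7,0],"roll":0,"grip":1},{"delta_pos":[0.9,-0.7,0],"roll":0,"grip":1},{"delta_pos":[0.9,-0.7,0],"roll":0,"grip":1},{"delta_pos":[0.9,-0.7,0],"roll":0,"grip":1},{"delta_pos":[0.9,-0.7,0],"roll":0,"grip":1}]' 20
python3 -m pendant '[{"delta_pos":[0.9,-0.7,0],"roll":0,"grip":1},{"delta_pos":[0.9,-0.7,0],"roll":0,"grip":1},{"delta_pos":[0.9,-0.7,0],"roll":0,"grip":1},{"delta_pos":[0.9,-0.7,0],"roll":0,"grip":1},{"delta_pos":[0.9,-0.7,0],"roll":0,"grip":1},{"delta_pos":[0.9,-0.7,0],"roll":0,"grip":1},{"delta_pos":[0.9,-0.7,0],"roll":0,"grip":1},{"delta_pos":[0.9,-0.7,0],"roll":0,"grip":1},{"delta_pos":[0,0,0],"roll":0,"grip":1},{"delta_pos":[0,0,0],"roll":0,"grip":1}]'
python3 - <<'E'
from h import *
np.set_printoptions(precision=4,suppress=True)
s=r.read_state(); print(s["ee_pos"],s["eef_rot"],s["joint_positions"])
K,R,t=KRt("wrist"); print("cam",-R.T@t,R)
im=read_camera("wrist"); cv2.imwrite("pics/w1.png",cv2.resize(im,(800,600)))
for p in [(.5479,-.0099),(.5371,-.0689),(.4889,.0009),(.4781,-.0581)]: print(proj("wrist",(*p,.028)))
E
```

```text
time_s: 2.23
ee_pos: [0.3274, -0.2893, 0.2559]
eef_rot: [[0.954, 0.299, 0.0], [0.299, -0.954, -0.0], [0.0, 0.0, -1.0]]
wrist_force: [0.2, -0.8, 0.5]
opening: 0.996
grip_force: 0.0
time_s: 3.07
ee_pos: [0.4571, -0.1022, 0.2557]
eef_rot: [[0.953, 0.302, -0.0], [0.302, -0.953, -0.0], [-0.0, 0.0, -1.0]]
wrist_force: [-0.9, -0.3, -0.6]
opening: 0.999
grip_force: 0.0
[ 0.4571 -0.1022  0.2557] [[ 0.9534  0.3016 -0.0002]
 [ 0.3016 -0.9534 -0.0001]
 [-0.0002  0.     -1.    ]] [-27.1309  13.6049  86.5759  -0.0091  79.8246  45.3144]
cam [ 0.5263 -0.0794  0.3843] [[ 0.3012 -0.9536 -0.0011]
 [-0.9141 -0.289   0.2844]
 [-0.2715 -0.0847 -0.9587]]
[203.6507  75.1919]
[246.9325  99.2981]
[183.915  119.7825]
[225.7875 141.8548]
```

View pics/w1.png

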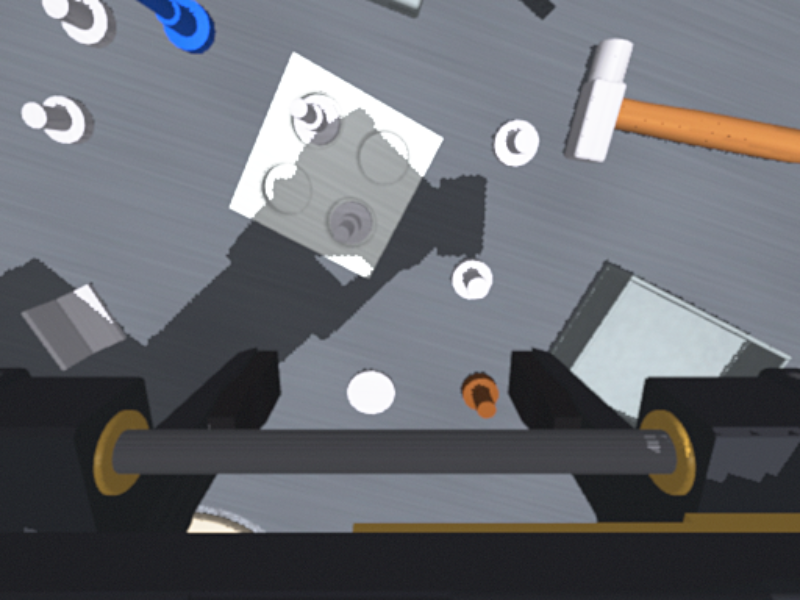

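The wrist view matches the predictions to within about 1.5 px: pockets at (315,118), (384,157), (287,187) and (350,221) of 800x600. The jig estimate is good. Next I'll refine the jig and stud positions from this view.

```bash
python3 - <<'E'
from h import *
np.set_printoptions(precision=4,suppress=True)
f=lambda u,v,z: at("wrist",((u+.5)/1.5625-.5,(v+.5)/1.5625-.5),z)[:2]
C=[f(*p,.028) for p in((295,52),(442,138),(372,276),(230,208))]; print("jig",np.mean(C,0),C)
read_camera("wrist")
for n,z in(("studded1_end",.092),("studded1",.012),("jig",0),("tray",0)):
    for d in nets.tip_of("wrist",n)[:4]: print(n,d["position"],round(d["confidence"],2),at("wrist",d["position"],z)[:2])
T=read_camera("top"); 
for d in nets.trace("top","tray")[:1]:
    pts=np.argwhere(d["region"])[:,::-1]; print("tray",cv2.minAreaRect(np.array([at("top",q,.045)[:2] for q in pts],np.float32)))
print("stud tops",f(302,112,.092),f(343,228,.092))
print(go((.478,-.058,.075)), go((.478,-.058,.2)))
E
```

```text
jig [ 0.5113 -0.034 ] [array([0.5869, 0.0176]), array([ 0.5626, -0.1084]), array([ 0.4377, -0.0875]), array([0.4581, 0.0421])]
studded1_end [215.7, 146.9] 0.76 [ 0.4779 -0.0538]
studded1 [203.5, 73.8] 0.75 [ 0.5501 -0.0071]
studded1 [224.1, 137.8] 0.63 [ 0.4802 -0.0543]
studded1 [123.3, 17.1] 0.55 [0.5827 0.1018]
jig [43.4, 78.4] 0.67 [0.4816 0.1969]
jig [215.2, 111.0] 0.55 [ 0.51   -0.0319]
tray [410.6, 231.2] 0.85 [ 0.4275 -0.3706]
tray ((0.4354524314403534, -0.36381763219833374), (0.1810283064842224, 0.13213001191616058), 81.60075378417969)
stud tops [ 0.5439 -0.0123] [ 0.4803 -0.0572]
[ 34.1 -37.1 180.8] [ 34.1 -37.1  55.8]
```

```bash
python3 -m pendant '[{"delta_pos":[0.72,-0.72,0],"roll":0,"grip":1},{"delta_pos":[0.72,-0.72,0],"roll":0,"grip":1},{"delta_pos":[0,0,1],"roll":0,"grip":0.6},{"delta_pos":[0,0,1],"roll":0,"grip":0.6},{"delta_pos":[0,0,1],"roll":0,"grip":0.6},{"delta_pos":[0,0,1],"roll":0,"grip":0.6},{"delta_pos":[0,0,1],"roll":0,"grip":0.6},{"delta_pos":[0,0,1],"roll":0,"grip":0.6},{"delta_pos":[0,0,1],"roll":0,"grip":0.6},{"delta_pos":[0,0,0.2],"roll":0,"grip":0.6}]' 20
python3 -m pendant '[{"delta_pos":[0,0,0],"roll":0,"grip":0},{"delta_pos":[0,0,0],"roll":0,"grip":0},{"delta_pos":[0,0,0],"roll":0,"grip":0},{"delta_pos":[0,0,0],"roll":0,"grip":0},{"delta_pos":[0,0,0],"roll":0,"grip":0},{"delta_pos":[0,0,0],"roll":0,"grip":0},{"delta_pos":[0,0,0],"roll":0,"grip":0},{"delta_pos":[0,0,0],"roll":0,"grip":0},{"delta_pos":[0,0,0],"roll":0,"grip":0},{"delta_pos":[0,0,0],"roll":0,"grip":0}]'
```

```text
time_s: 4.3
ee_pos: [0.4788, -0.0578, 0.0728]
eef_rot: [[0.954, 0.298, -0.005], [0.299, -0.954, 0.002], [-0.004, -0.003, -1.0]]
wrist_force: [-0.2, -0.0, 0.7]
opening: 0.598
grip_force: 0.0
time_s: 5.13
ee_pos: [0.4804, -0.0579, 0.076]
eef_rot: [[0.954, 0.299, 0.0], [0.299, -0.954, -0.0], [0.0, 0.0, -1.0]]
wrist_force: [-1.3, 0.9, 4.1]
opening: 0.125
grip_force: 19.9
```

```bash
python3 -m pendant '[{"delta_pos":[0,0,-1],"roll":0,"grip":0},{"delta_pos":[0,0,-1],"roll":0,"grip":0},{"delta_pos":[0,0,-1],"roll":0,"grip":0},{"delta_pos":[0,0,-1],"roll":0,"grip":0},{"delta_pos":[-0.45,0.96,0],"roll":0,"grip":0},{"delta_pos":[-0.45,0.96,0],"roll":0,"grip":0},{"delta_pos":[-0.45,0.96,0],"roll":0,"grip":0},{"delta_pos":[-0.45,0.96,0],"roll":0,"grip":0},{"delta_pos":[-0.45,0.96,0],"roll":0,"grip":0},{"delta_pos":[-0.45,0.96,0],"roll":0,"grip":0}]'
python3 -m pendant '[{"delta_pos":[-0.45,0.96,0],"roll":0,"grip":0},{"delta_pos":[-0.45,0.96,0],"roll":0,"grip":0},{"delta_pos":[-0.45,0.96,0],"roll":0,"grip":0},{"delta_pos":[-0.45,0.96,0],"roll":0,"grip":0},{"delta_pos":[-0.45,0.96,0],"roll":0,"grip":0},{"delta_pos":[-0.45,0.96,0],"roll":0,"grip":0},{"delta_pos":[-0.45,0.96,0],"roll":0,"grip":0},{"delta_pos":[0,0,0],"roll":0,"grip":0},{"delta_pos":[0,0,1],"roll":0,"grip":0},{"delta_pos":[0,0,1],"roll":0,"grip":0}]'
python3 - <<'E'
from h import *
im=read_camera("top"); im2=read_camera("wrist")
cv2.imwrite("pics/t2.png",np.hstack([cv2.resize(im[130:290,240:470],(400,278)),cv2.resize(im2,(370,278))]))
E
```

```text
time_s: 5.97
ee_pos: [0.4585, -0.2167, 0.1754]
eef_rot: [[0.954, 0.299, -0.001], [0.299, -0.954, 0.0], [-0.001, -0.001, -1.0]]
wrist_force: [0.9, -1.2, -1.3]
opening: 0.128
grip_force: 19.9
time_s: 6.8
ee_pos: [0.4342, -0.3998, 0.1256]
eef_rot: [[0.954, 0.298, 0.001], [0.298, -0.954, -0.002], [0.001, 0.002, -1.0]]
wrist_force: [-0.7, -0.5, -1.7]
opening: 0.124
grip_force: 19.9
```

View pics/t2.png

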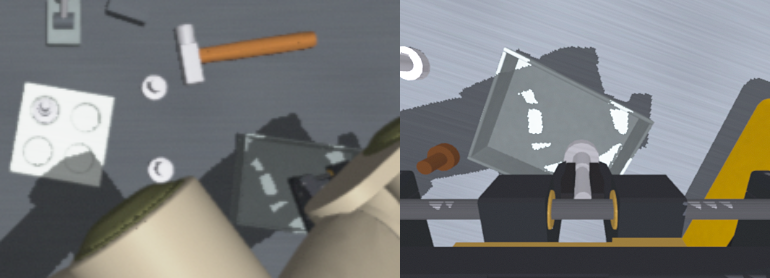

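The piece hangs over the tray, inside its walls, with its foot at (578,150) in the wrist inset. The jig shows one finished piece left at (44,108). I'll lower this one and fetch the other.

```bash
python3 -m pendant '[{"delta_pos":[0,0,1],"roll":0,"grip":0},{"delta_pos":[0,0,0.8],"roll":0,"grip":0},{"delta_pos":[0,0,0.4],"roll":0,"grip":0},{"delta_pos":[0,0,0.02],"roll":0,"grip":0},{"delta_pos":[0,0,0],"roll":0,"grip":0},{"delta_pos":[0,0,0],"roll":0,"grip":0.25},{"delta_pos":[0,0,0],"roll":0,"grip":0.5},{"delta_pos":[0,0,0],"roll":0,"grip":0.5},{"delta_pos":[0,0,0],"roll":0,"grip":0.5},{"delta_pos":[0,0,0],"roll":0,"grip":0.5}]'
python3 -m pendant '[{"delta_pos":[0,0,-1],"roll":0,"grip":0.5},{"delta_pos":[0,0,-1],"roll":0,"grip":0.5},{"delta_pos":[0,0,-1],"roll":0,"grip":0.5},{"delta_pos":[0,0,-1],"roll":0,"grip":0.5},{"delta_pos":[0.64,-0.965,0],"roll":0,"grip":0.5},{"delta_pos":[0.64,-0.965,0],"roll":0,"grip":0.5},{"delta_pos":[0.64,-0.965,0],"roll":0,"grip":0.5},{"delta_pos":[0.64,-0.965,0],"roll":0,"grip":0.5},{"delta_pos":[0.64,-0.965,0],"roll":0,"grip":0.5},{"delta_pos":[0.64,-0.965,0],"roll":0,"grip":0.5}]'
python3 -m pendant '[{"delta_pos":[0.64,-0.965,0],"roll":0,"grip":0.5},{"delta_pos":[0.64,-0.965,0],"roll":0,"grip":0.5},{"delta_pos":[0.64,-0.965,0],"roll":0,"grip":0.5},{"delta_pos":[0.64,-0.965,0],"roll":0,"grip":0.5},{"delta_pos":[0.64,-0.965,0],"roll":0,"grip":0.5},{"delta_pos":[0.64,-0.965,0],"roll":0,"grip":0.5},{"delta_pos":[0.64,-0.965,0],"roll":0,"grip":0.5},{"delta_pos":[0.64,-0.965,0],"roll":0,"grip":0.5},{"delta_pos":[0,0,0],"roll":0,"grip":0.5},{"delta_pos":[0,0,0],"roll":0,"grip":0.5}]'
python3 - <<'E'
from h import *
np.set_printoptions(precision=4,suppress=True)
s=r.read_state(); im=read_camera("wrist"); im2=read_camera("top")
cv2.imwrite("pics/t3.png",np.hstack([cv2.resize(im2[130:290,240:470],(400,278)),cv2.resize(im,(370,278))]))
read_camera("wrist")
for n,z in(("studded1_end",.092),("studded1",.012)):
    for d in nets.tip_of("wrist",n)[:4]: print(n,d["position"],round(d["confidence"],2),at("wrist",d["position"],z)[:2])
print(go((.546,-.011,.075)))
E
```

```text
time_s: 7.73
ee_pos: [0.4342, -0.3995, 0.0707]
eef_rot: [[0.954, 0.299, 0.0], [0.299, -0.954, -0.001], [0.0, 0.001, -1.0]]
wrist_force: [0.2, 0.2, 0.8]
opening: 0.477
grip_force: 0.0
time_s: 8.57
ee_pos: [0.4826, -0.2312, 0.1705]
eef_rot: [[0.954, 0.299, 0.0], [0.299, -0.954, -0.0], [0.0, 0.0, -1.0]]
wrist_force: [0.2, 0.3, -0.3]
opening: 0.496
grip_force: 0.0
time_s: 9.4
ee_pos: [0.5469, -0.0092, 0.1703]
eef_rot: [[0.953, 0.302, 0.0], [0.302, -0.953, -0.0], [0.0, 0.0, -1.0]]
wrist_force: [-0.3, 0.2, 0.5]
opening: 0.498
grip_force: 0.0
studded1_end [473.1, 331.3] 0.26 [ 0.4862 -0.2491]
studded1 [160.2, 110.6] 0.66 [0.5878 0.1014]
studded1 [250.6, 177.5] 0.56 [ 0.548  -0.0079]
[-0.6 -0.4 95.3]
```

View pics/t3.png

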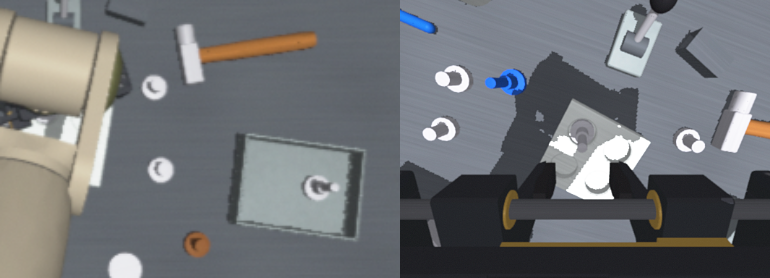

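The first finished piece stands upright in the tray at (318,188). The wrist view shows the second one between the fingers, so I'll take it now.

```bash
python3 -m pendant '[{"delta_pos":[0,0,1],"roll":0,"grip":0.5},{"delta_pos":[0,0,1],"roll":0,"grip":0.5},{"delta_pos":[0,0,1],"roll":0,"grip":0.5},{"delta_pos":[0,0,0.8],"roll":0,"grip":0.5},{"delta_pos":[0,0,0],"roll":0,"grip":0.5},{"delta_pos":[0,0,0],"roll":0,"grip":0},{"delta_pos":[0,0,0],"roll":0,"grip":0},{"delta_pos":[0,0,0],"roll":0,"grip":0},{"delta_pos":[0,0,0],"roll":0,"grip":0},{"delta_pos":[0,0,0],"roll":0,"grip":0}]' 20
python3 -m pendant '[{"delta_pos":[0,0,0],"roll":0,"grip":0},{"delta_pos":[0,0,0],"roll":0,"grip":0},{"delta_pos":[0,0,-1],"roll":0,"grip":0},{"delta_pos":[0,0,-1],"roll":0,"grip":0},{"delta_pos":[0,0,-1],"roll":0,"grip":0},{"delta_pos":[0,0,-1],"roll":0,"grip":0},{"delta_pos":[-0.67,0.925,0],"roll":0,"grip":0},{"delta_pos":[-0.67,0.925,0],"roll":0,"grip":0},{"delta_pos":[-0.67,0.925,0],"roll":0,"grip":0},{"delta_pos":[-0.67,0.925,0],"roll":0,"grip":0}]'
python3 -m pendant '[{"delta_pos":[-0.67,0.925,0],"roll":0,"grip":0},{"delta_pos":[-0.67,0.925,0],"roll":0,"grip":0},{"delta_pos":[-0.67,0.925,0],"roll":0,"grip":0},{"delta_pos":[-0.67,0.925,0],"roll":0,"grip":0},{"delta_pos":[-0.67,0.925,0],"roll":0,"grip":0},{"delta_pos":[-0.67,0.925,0],"roll":0,"grip":0},{"delta_pos":[-0.67,0.925,0],"roll":0,"grip":0},{"delta_pos":[-0.67,0.925,0],"roll":0,"grip":0},{"delta_pos":[0,0,0],"roll":0,"grip":0},{"delta_pos":[0,0,1],"roll":0,"grip":0}]'
```

```text
time_s: 10.48
ee_pos: [0.5471, -0.0102, 0.0761]
eef_rot: [[0.954, 0.299, 0.001], [0.299, -0.954, -0.0], [0.001, 0.001, -1.0]]
wrist_force: [-0.6, 0.2, 0.8]
opening: 0.145
grip_force: 0.3
time_s: 11.32
ee_pos: [0.5099, -0.1193, 0.1753]
eef_rot: [[0.954, 0.3, -0.0], [0.3, -0.954, 0.0], [-0.0, -0.0, -1.0]]
wrist_force: [1.6, -0.9, -1.8]
opening: 0.127
grip_force: 19.9
time_s: 12.15
ee_pos: [0.4387, -0.3376, 0.1533]
eef_rot: [[0.955, 0.297, 0.005], [0.297, -0.955, -0.006], [0.003, 0.007, -1.0]]
wrist_force: [0.8, -0.4, -1.0]
opening: 0.124
grip_force: 19.9
```

```bash
cat > wb.py <<'E'
# fit bosses in the wrist picture: python3 wb.py x y zbase
from h import *
import sys
np.set_printoptions(precision=4,suppress=True)
E=np.array([float(a) for a in sys.argv[1:3]]); zb=float(sys.argv[3]) if len(sys.argv)>3 else 0
s=r.read_state(); KRt("wrist"); im=read_camera("wrist"); T=read_camera("top")
def fits(n,img,zb):
    m=bright(img,140,60); k,lab,st,ce=cv2.connectedComponentsWithStats(m)
    for i in range(1,k):
        if 60<st[i,4]<3000:
            P=at(n,ce[i],zb+.01)[:2]
            if np.linalg.norm(P-E)<.06:
                x,f=fitsil(n,lab==i,P,zb); print(n,ce[i],st[i,4],"fit",x,round(f,3))
fits("wrist",im,zb); fits("top",T,zb)
print("tcp",s["ee_pos"])
cv2.imwrite("pics/wb.png",im); cv2.imwrite("pics/tb.png",T)
E
python3 -m pendant '[{"delta_pos":[0,0,1],"roll":0,"grip":0},{"delta_pos":[0,0,1],"roll":0,"grip":0},{"delta_pos":[0,0,0.8],"roll":0,"grip":0},{"delta_pos":[0,0,0.45],"roll":0,"grip":0},{"delta_pos":[0,0,0],"roll":0,"grip":0},{"delta_pos":[0,0,0],"roll":0,"grip":0.25},{"delta_pos":[0,0,0],"roll":0,"grip":0.45},{"delta_pos":[0,0,0],"roll":0,"grip":0.45},{"delta_pos":[0,0,0],"roll":0,"grip":0.45},{"delta_pos":[0,0,0],"roll":0,"grip":0.45}]'
python3 -m pendant '[{"delta_pos":[0,0,-1],"roll":0,"grip":0.45},{"delta_pos":[0,0,-1],"roll":0,"grip":0.45},{"delta_pos":[0,0,-1],"roll":0,"grip":0.45},{"delta_pos":[0,0,-1],"roll":0,"grip":0.45},{"delta_pos":[0.4,-0.82,0],"roll":0,"grip":0.45},{"delta_pos":[0.4,-0.82,0],"roll":0,"grip":0.45},{"delta_pos":[0.4,-0.82,0],"roll":0,"grip":0.45},{"delta_pos":[0.4,-0.82,0],"roll":0,"grip":0.45},{"delta_pos":[0.4,-0.82,0],"roll":0,"grip":0.45},{"delta_pos":[0.4,-0.82,0],"roll":0,"grip":0.45}]'
python3 -m pendant '[{"delta_pos":[0.4,-0.82,0],"roll":0,"grip":0.45},{"delta_pos":[0,0,0],"roll":0,"grip":0.45},{"delta_pos":[0,0,0],"roll":0,"grip":0.45},{"delta_pos":[0,0,0],"roll":0,"grip":0.45},{"delta_pos":[0,0,0],"roll":0,"grip":0.45},{"delta_pos":[0,0,0],"roll":0,"grip":0.45},{"delta_pos":[0,0,0],"roll":0,"grip":0.45},{"delta_pos":[0,0,0],"roll":0,"grip":0.45},{"delta_pos":[0,0,0],"roll":0,"grip":0.45},{"delta_pos":[0,0,0],"roll":0,"grip":0.45}]'
python3 wb.py .461 -.178; python3 - <<'E'
import cv2,numpy as np
a=cv2.imread("pics/wb.png");b=cv2.imread("pics/tb.png")
cv2.imwrite("pics/v5.png",np.hstack([cv2.resize(b[130:290,240:470],(400,278)),cv2.resize(a,(370,278))]))
E
```

```text
time_s: 12.98
ee_pos: [0.4382, -0.3351, 0.0694]
eef_rot: [[0.954, 0.299, 0.001], [0.299, -0.954, -0.001], [0.0, 0.001, -1.0]]
wrist_force: [0.2, 1.1, 1.0]
opening: 0.444
grip_force: 0.0
time_s: 13.82
ee_pos: [0.4585, -0.1987, 0.1693]
eef_rot: [[0.954, 0.299, 0.0], [0.299, -0.954, -0.0], [0.0, 0.0, -1.0]]
wrist_force: [-0.3, -0.2, -0.7]
opening: 0.45
grip_force: 0.0
time_s: 14.65
ee_pos: [0.4619, -0.1773, 0.1689]
eef_rot: [[0.954, 0.299, -0.0], [0.299, -0.954, 0.0], [-0.0, -0.0, -1.0]]
wrist_force: [0.0, -0.5, -1.1]
opening: 0.451
grip_force: 0.0
tcp [ 0.4619 -0.1773  0.1689]
```

View pics/v5.png

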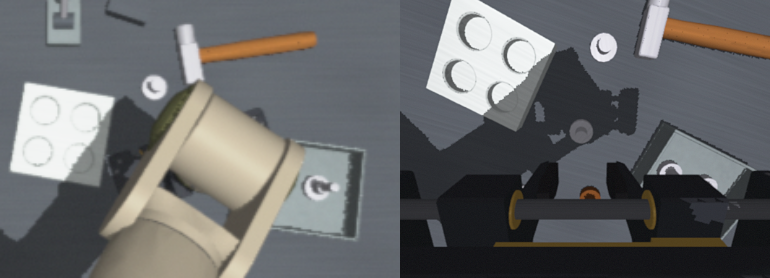

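Both finished pieces stand in the tray and all four jig pockets are empty. Boss D is in shadow at (581,131) of the inset, so I'll fit with a local threshold and overlay the jig model to check it.

```bash
cat >> h.py <<'E'
def jigpk(J=(.512,-.034,-10.4)):
    c,s=np.cos(np.radians(J[2])),np.sin(np.radians(J[2])); return {k:(J[0]+.03*(c*a-s*b),J[1]+.03*(s*a+c*b)) for k,a,b in(("pp",1,1),("pm",1,-1),("mp",-1,1),("mm",-1,-1))}
def otsufit(n,img,P,zb=0,h=30,kind="boss"):
    u,v=proj(n,(P[0],P[1],zb+.02)).astype(int); g=img.max(2); y0,x0=max(v-h,0),max(u-h,0); p=g[y0:v+h,x0:u+h]
    t,_=cv2.threshold(p,0,255,cv2.THRESH_OTSU); m=np.zeros(g.shape,np.uint8); m[y0:v+h,x0:u+h]=p>t
    k,lab,st,ce=cv2.connectedComponentsWithStats(m)
    i=min(range(1,k),key=lambda i:np.hypot(*(ce[i]-(u,v)))+(1e3 if st[i,4]<60 else 0))
    x,f=fitsil(n,lab==i,at(n,ce[i],zb+.01)[:2],zb,kind); return x,round(f,3),st[i,4]
E
sed -i '/^def fits/,/^fits(/d' wb.py; sed -i 's/^print("tcp"/for n,i in(("wrist",im),("top",T)):\n    try: print(n,otsufit(n,i,E,zb))\n    except Exception as e: print(n,e)\nprint("tcp"/' wb.py
python3 wb.py .461 -.178; python3 - <<'E'
from h import *
im=cv2.imread("pics/wb.png"); S=5; x0,y0=10,0; a=cv2.resize(im[0:120,x0:x0+160],None,fx=S,fy=S,interpolation=cv2.INTER_CUBIC)
q=lambda p:tuple(int(v) for v in (proj("wrist",p)-(x0,y0)+.5)*S)
for P in jigpk().values():
    for z,rad,c in((.028,.0205,(0,0,255)),(.012,.0205,(255,0,0))):
        for p in circ(P,rad,z,90): cv2.circle(a,q(p),1,c,-1)
for s,t in((1,1),(1,-1),(-1,-1),(-1,1)):
    J=jigpk(); k={(1,1):"pp",(1,-1):"pm",(-1,-1):"mm",(-1,1):"mp"}[(s,t)]; c=np.array((.512,-.034)); P=c+(np.array(J[k])-c)*65/30
    cv2.circle(a,q((*P,.028)),4,(0,160,0),-1)
cv2.imwrite("pics/v6.png",a)
E
```

```text
wrist (array([ 0.458 , -0.1752]), np.float64(0.961), np.int32(852))
top (array([ 0.5048, -0.2274]), np.float64(0.095), np.int32(1860))
tcp [ 0.4619 -0.1772  0.169 ]
```

View pics/v6.png

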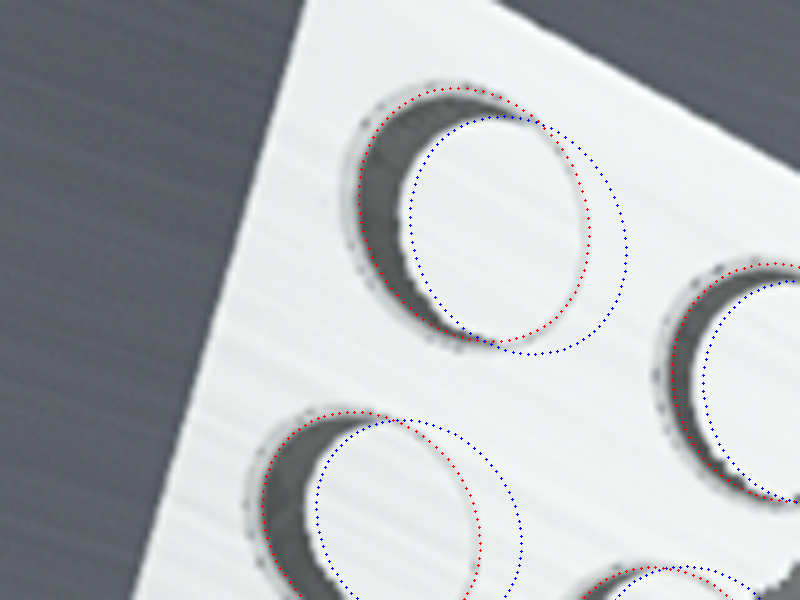

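The overlay fits the pocket rims (red) within about 1 px, apart from a small chamfer, so the jig pose (0.512, -0.034, -10.4°) holds. I'll pick boss D and bring it over the near-right pocket.

```bash
python3 -m pendant '[{"delta_pos":[-0.12,-0.12,1],"roll":0,"grip":0.45},{"delta_pos":[0,0,1],"roll":0,"grip":0.45},{"delta_pos":[0,0,1],"roll":0,"grip":0.45},{"delta_pos":[0,0,1],"roll":0,"grip":0.45},{"delta_pos":[0,0,0.8],"roll":0,"grip":0.45},{"delta_pos":[0,0,0.36],"roll":0,"grip":0.45},{"delta_pos":[0,0,0],"roll":0,"grip":0.45},{"delta_pos":[0,0,0],"roll":0,"grip":0},{"delta_pos":[0,0,0],"roll":0,"grip":0},{"delta_pos":[0,0,0],"roll":0,"grip":0}]' 20
python3 -m pendant '[{"delta_pos":[0,0,0],"roll":0,"grip":0},{"delta_pos":[0,0,0],"roll":0,"grip":0},{"delta_pos":[0,0,0],"roll":0,"grip":0},{"delta_pos":[0,0,-1],"roll":0,"grip":0},{"delta_pos":[0,0,-1],"roll":0,"grip":0},{"delta_pos":[0.43,-0.85,-0.5],"roll":0,"grip":0},{"delta_pos":[0.43,-0.85,0],"roll":0,"grip":0},{"delta_pos":[0.43,-0.85,0],"roll":0,"grip":0},{"delta_pos":[0.43,-0.85,0],"roll":0,"grip":0},{"delta_pos":[0.43,-0.85,0],"roll":0,"grip":0}]'
python3 -m pendant '[{"delta_pos":[0,0,0],"roll":0,"grip":0},{"delta_pos":[0,0,0],"roll":0,"grip":0},{"delta_pos":[0,0,0],"roll":0,"grip":0},{"delta_pos":[0,0,0],"roll":0,"grip":0},{"delta_pos":[0,0,0],"roll":0,"grip":0},{"delta_pos":[0,0,0],"roll":0,"grip":0},{"delta_pos":[0,0,0],"roll":0,"grip":0},{"delta_pos":[0,0,0],"roll":0,"grip":0},{"delta_pos":[0,0,0],"roll":0,"grip":0},{"delta_pos":[0,0,0],"roll":0,"grip":0}]'
cat > held.py <<'E'
# overlay: held boss base = TCP - 0.040; pockets
from h import *
import sys
np.set_printoptions(precision=4,suppress=True)
s=r.read_state(); im=read_camera("wrist"); p=s["ee_pos"]; print("tcp",p,"open mm",s["opening"]*88)
zb=p[2]-.040; S=5; u,v=proj("wrist",(p[0],p[1],zb)).astype(int); x0,y0=max(u-80,0),min(max(v-60,0),264)
a=cv2.resize(im[y0:y0+120,x0:x0+160],None,fx=S,fy=S,interpolation=cv2.INTER_CUBIC)
q=lambda w:tuple(int(t) for t in (proj("wrist",w)-(x0,y0)+.5)*S)
for P in jigpk().values():
    for w in circ(P,.0205,.028,90): cv2.circle(a,q(w),1,(0,0,255),-1)
for z in(0,.012):
    for w in circ(p,.018,zb+z,90): cv2.circle(a,q(w),1,(255,0,0),-1)
cv2.imwrite(sys.argv[1],a)
for k,P in jigpk().items(): print(k,np.round(s["eef_rot"].T@(np.array([*P,.052])-p)*1000,1))
E
python3 held.py pics/v7.png
```

```text
time_s: 15.68
ee_pos: [0.4587, -0.1755, 0.0411]
eef_rot: [[0.954, 0.299, 0.002], [0.299, -0.954, -0.001], [0.001, 0.002, -1.0]]
wrist_force: [-0.0, 0.2, 0.1]
opening: 0.249
grip_force: 0.0
time_s: 16.52
ee_pos: [0.4775, -0.0566, 0.1028]
eef_rot: [[0.954, 0.299, 0.0], [0.299, -0.954, -0.0], [0.0, 0.0, -1.0]]
wrist_force: [-0.3, 0.2, -1.2]
opening: 0.195
grip_force: 20.0
time_s: 17.35
ee_pos: [0.4776, -0.0578, 0.1025]
eef_rot: [[0.954, 0.299, -0.0], [0.299, -0.954, 0.0], [-0.0, -0.0, -1.0]]
wrist_force: [-0.1, 0.0, -1.3]
opening: 0.196
grip_force: 20.0
tcp [ 0.4776 -0.0578  0.1025] open mm 17.22272269291291
pp [ 80.4 -25.   50.5]
pm [52.5 28.1 50.5]
mp [ 27.4 -53.   50.5]
mm [-0.6  0.1 50.5]
```

View pics/v7.png

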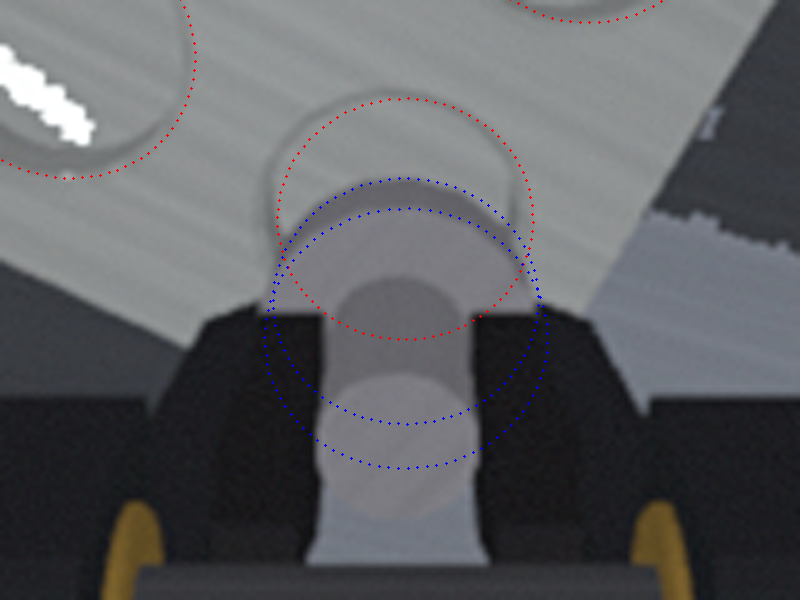

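The held boss's foot (blue outline) lines up with the pocket (red), both shifted by the same fraction of a pixel. I'll lower it in stages, watching the force.

```bash
python3 -m pendant '[{"delta_pos":[-0.02,0,1],"roll":0,"grip":0},{"delta_pos":[0,0,0.3],"roll":0,"grip":0},{"delta_pos":[0,0,0.1],"roll":0,"grip":0},{"delta_pos":[0,0,0.06],"roll":0,"grip":0},{"delta_pos":[0,0,0.06],"roll":0,"grip":0},{"delta_pos":[0,0,0],"roll":0,"grip":0},{"delta_pos":[0,0,0],"roll":0,"grip":0},{"delta_pos":[0,0,0],"roll":0,"grip":0},{"delta_pos":[0,0,0],"roll":0,"grip":0},{"delta_pos":[0,0,0],"roll":0,"grip":0}]'
```

```text
time_s: 18.23
ee_pos: [0.4772, -0.0579, 0.0647]
eef_rot: [[0.954, 0.299, 0.0], [0.299, -0.954, -0.0], [0.0, 0.0, -1.0]]
wrist_force: [0.2, -0.5, -0.8]
opening: 0.198
grip_force: 20.0
```

```bash
python3 -m pendant '[{"delta_pos":[0,0,0.1],"roll":0,"grip":0},{"delta_pos":[0,0,0.1],"roll":0,"grip":0},{"delta_pos":[0,0,0.1],"roll":0,"grip":0},{"delta_pos":[0,0,0.08],"roll":0,"grip":0},{"delta_pos":[0,0,0.06],"roll":0,"grip":0},{"delta_pos":[0,0,0.04],"roll":0,"grip":0},{"delta_pos":[0,0,0.02],"roll":0,"grip":0},{"delta_pos":[0,0,0],"roll":0,"grip":0},{"delta_pos":[0,0,0],"roll":0,"grip":0},{"delta_pos":[0,0,0],"roll":0,"grip":0}]'
python3 -m pendant '[{"delta_pos":[0,0,0],"roll":0,"grip":0.2},{"delta_pos":[0,0,0],"roll":0,"grip":0.3},{"delta_pos":[0,0,0],"roll":0,"grip":0.4},{"delta_pos":[0,0,0],"roll":0,"grip":0.4},{"delta_pos":[0,0,0],"roll":0,"grip":0.4},{"delta_pos":[0,0,-1],"roll":0,"grip":0.4},{"delta_pos":[0,0,-1],"roll":0,"grip":0.4},{"delta_pos":[0,0,-1],"roll":0,"grip":0.4},{"delta_pos":[0,0,-1],"roll":0,"grip":0.4},{"delta_pos":[0,0,0],"roll":0,"grip":0.4}]'
python3 - <<'E'
from h import *
print(go((.583,-.172,.15)))
E
```

```text
time_s: 19.07
ee_pos: [0.4771, -0.0579, 0.0529]
eef_rot: [[0.954, 0.299, 0.0], [0.299, -0.954, -0.0], [0.0, 0.0, -1.0]]
wrist_force: [-5.7, 1.2, 13.3]
opening: 0.199
grip_force: 20.0
time_s: 19.9
ee_pos: [0.4788, -0.0584, 0.1559]
eef_rot: [[0.954, 0.299, 0.007], [0.299, -0.954, -0.003], [0.006, 0.005, -1.0]]
wrist_force: [1.5, 0.9, 1.5]
opening: 0.399
grip_force: 0.0
[ 65.4 139.6   6.9]
```

```bash
python3 -m pendant '[{"delta_pos":[0.436,0.93,0],"roll":0,"grip":0.4},{"delta_pos":[0.436,0.93,0],"roll":0,"grip":0.4},{"delta_pos":[0.436,0.93,0],"roll":0,"grip":0.4},{"delta_pos":[0.436,0.93,0],"roll":0,"grip":0.4},{"delta_pos":[0.436,0.93,0],"roll":0,"grip":0.4},{"delta_pos":[0.436,0.93,0],"roll":0,"grip":0.4},{"delta_pos":[0,0,0],"roll":-1,"grip":0.4},{"delta_pos":[0,0,0],"roll":-1,"grip":0.4},{"delta_pos":[0,0,0],"roll":-1,"grip":0.4},{"delta_pos":[0,0,0],"roll":-1,"grip":0.4}]'
python3 -m pendant '[{"delta_pos":[0,0,0],"roll":-1,"grip":0.4},{"delta_pos":[0,0,0],"roll":-1,"grip":0.4},{"delta_pos":[0,0,0],"roll":-1,"grip":0.4},{"delta_pos":[0,0,0],"roll":-1,"grip":0.4},{"delta_pos":[0,0,0],"roll":-1,"grip":0.4},{"delta_pos":[0,0,0],"roll":-1,"grip":0.4},{"delta_pos":[0,0,0],"roll":-1,"grip":0.4},{"delta_pos":[0,0,0],"roll":-1,"grip":0.4},{"delta_pos":[0,0,0],"roll":-1,"grip":0.4},{"delta_pos":[0,0,0],"roll":-1,"grip":0.4}]'
python3 -m pendant '[{"delta_pos":[0,0,0],"roll":0,"grip":0.4},{"delta_pos":[0,0,0],"roll":0,"grip":0.4},{"delta_pos":[0,0,0],"roll":0,"grip":0.4},{"delta_pos":[0,0,0],"roll":0,"grip":0.4},{"delta_pos":[0,0,0],"roll":0,"grip":0.4},{"delta_pos":[0,0,0],"roll":0,"grip":0.4},{"delta_pos":[0,0,0],"roll":0,"grip":0.4},{"delta_pos":[0,0,0],"roll":0,"grip":0.4},{"delta_pos":[0,0,0],"roll":0,"grip":0.4},{"delta_pos":[0,0,0],"roll":0,"grip":0.4}]'
cat >> wb.py <<'E'
w=otsufit("wrist",im,E,zb)[0]; print("move tool mm",np.round(s["eef_rot"].T@(np.array([*w,zb+.040])-s["ee_pos"])*1000,1))
P=jigpk(); print("then to pockets, tool mm from boss",{k:np.round(s["eef_rot"].T@np.array([v[0]-w[0],v[1]-w[1],0])*1000,1) for k,v in P.items()})
E
python3 wb.py .583 -.172
```

```text
time_s: 20.73
ee_pos: [0.5811, -0.1715, 0.1507]
eef_rot: [[0.833, 0.553, -0.001], [0.553, -0.833, 0.001], [-0.001, -0.001, -1.0]]
wrist_force: [0.2, 0.3, 0.3]
opening: 0.403
grip_force: 0.0
time_s: 21.57
ee_pos: [0.5811, -0.1714, 0.1509]
eef_rot: [[0.282, 0.959, -0.001], [0.959, -0.282, 0.001], [0.0, -0.001, -1.0]]
wrist_force: [0.1, -0.2, 0.2]
opening: 0.401
grip_force: 0.0
time_s: 22.4
ee_pos: [0.5813, -0.1714, 0.152]
eef_rot: [[0.286, 0.958, 0.0], [0.958, -0.286, 0.0], [0.0, 0.0, -1.0]]
wrist_force: [0.1, 0.2, 0.8]
opening: 0.399
grip_force: 0.0
wrist (array([ 0.5798, -0.1694]), np.float64(0.964), np.int32(965))
top (array([ 0.575 , -0.1748]), np.float64(0.072), np.int32(2396))
tcp [ 0.5813 -0.1714  0.152 ]
move tool mm [  1.5  -2.  112. ]
then to pockets, tool mm from boss {'pp': array([143.4, -77.1,   0. ]), 'pm': array([ 83.8, -70.6,   0. ]), 'mp': array([ 137. , -136.7,   -0. ]), 'mm': array([  77.3, -130.2,   -0. ])}
```

```bash
python3 -m pendant '[{"delta_pos":[0.06,-0.08,1],"roll":0,"grip":0.4},{"delta_pos":[0,0,1],"roll":0,"grip":0.4},{"delta_pos":[0,0,1],"roll":0,"grip":0.4},{"delta_pos":[0,0,1],"roll":0,"grip":0.4},{"delta_pos":[0,0,0.48],"roll":0,"grip":0.4},{"delta_pos":[0,0,0],"roll":0,"grip":0.4},{"delta_pos":[0,0,0],"roll":0,"grip":0},{"delta_pos":[0,0,0],"roll":0,"grip":0},{"delta_pos":[0,0,0],"roll":0,"grip":0},{"delta_pos":[0,0,0],"roll":0,"grip":0}]' 20
python3 -m pendant '[{"delta_pos":[0,0,0],"roll":0,"grip":0},{"delta_pos":[0,0,0],"roll":0,"grip":0},{"delta_pos":[0,0,-1],"roll":0,"grip":0},{"delta_pos":[0,0,-1],"roll":0,"grip":0},{"delta_pos":[0,0,-0.5],"roll":0,"grip":0},{"delta_pos":[0.838,-0.706,0],"roll":0,"grip":0},{"delta_pos":[0.838,-0.706,0],"roll":0,"grip":0},{"delta_pos":[0.838,-0.706,0],"roll":0,"grip":0},{"delta_pos":[0.838,-0.706,0],"roll":0,"grip":0},{"delta_pos":[0,0,0],"roll":0,"grip":0}]'
python3 -m pendant '[{"delta_pos":[0,0,0],"roll":0,"grip":0},{"delta_pos":[0,0,0],"roll":0,"grip":0},{"delta_pos":[0,0,0.7],"roll":0,"grip":0},{"delta_pos":[0,0,0.3],"roll":0,"grip":0},{"delta_pos":[0,0,0.2],"roll":0,"grip":0},{"delta_pos":[0,0,0],"roll":0,"grip":0},{"delta_pos":[0,0,0],"roll":0,"grip":0},{"delta_pos":[0,0,0],"roll":0,"grip":0},{"delta_pos":[0,0,0],"roll":0,"grip":0},{"delta_pos":[0,0,0],"roll":0,"grip":0}]'
python3 - <<'E'
from h import *
print({k:go((*v,.052)) for k,v in jigpk().items() if k=="pm"})
E
```

```text
time_s: 23.33
ee_pos: [0.5804, -0.1697, 0.0413]
eef_rot: [[0.286, 0.958, 0.002], [0.958, -0.286, -0.001], [-0.0, 0.002, -1.0]]
wrist_force: [0.2, -0.8, 2.7]
opening: 0.197
grip_force: 20.0
time_s: 24.17
ee_pos: [0.5337, -0.0651, 0.1025]
eef_rot: [[0.283, 0.959, -0.003], [0.959, -0.283, 0.002], [0.001, -0.003, -1.0]]
wrist_force: [0.6, 0.7, -1.7]
opening: 0.194
grip_force: 20.0
time_s: 25.0
ee_pos: [0.5363, -0.069, 0.0729]
eef_rot: [[0.286, 0.958, 0.001], [0.958, -0.286, -0.0], [-0.0, 0.001, -1.0]]
wrist_force: [0.2, 0.4, -1.0]
opening: 0.195
grip_force: 20.0
{'pm': array([ 0.1, -0.2, 20.9])}
```

```bash
python3 -m pendant '[{"delta_pos":[0,0,0.1],"roll":0,"grip":0},{"delta_pos":[0,0,0.1],"roll":0,"grip":0},{"delta_pos":[0,0,0.1],"roll":0,"grip":0},{"delta_pos":[0,0,0.05],"roll":0,"grip":0},{"delta_pos":[0,0,0],"roll":0,"grip":0},{"delta_pos":[0,0,0],"roll":0,"grip":0},{"delta_pos":[0,0,0],"roll":0,"grip":0},{"delta_pos":[0,0,0],"roll":0,"grip":0},{"delta_pos":[0,0,0],"roll":0,"grip":0},{"delta_pos":[0,0,0],"roll":0,"grip":0}]'
```

```text
time_s: 25.83
ee_pos: [0.5361, -0.069, 0.0638]
eef_rot: [[0.286, 0.958, 0.0], [0.958, -0.286, -0.0], [-0.0, 0.0, -1.0]]
wrist_force: [0.9, 0.2, -0.7]
opening: 0.194
grip_force: 20.0
```

```bash
python3 -m pendant '[{"delta_pos":[0,0,0.1],"roll":0,"grip":0},{"delta_pos":[0,0,0.1],"roll":0,"grip":0},{"delta_pos":[0,0,0.1],"roll":0,"grip":0},{"delta_pos":[0,0,0.08],"roll":0,"grip":0},{"delta_pos":[0,0,0.06],"roll":0,"grip":0},{"delta_pos":[0,0,0.02],"roll":0,"grip":0},{"delta_pos":[0,0,0],"roll":0,"grip":0},{"delta_pos":[0,0,0],"roll":0,"grip":0},{"delta_pos":[0,0,0],"roll":0,"grip":0},{"delta_pos":[0,0,0],"roll":0,"grip":0}]'
python3 -m pendant '[{"delta_pos":[0,0,0],"roll":0,"grip":0.2},{"delta_pos":[0,0,0],"roll":0,"grip":0.3},{"delta_pos":[0,0,0],"roll":0,"grip":0.4},{"delta_pos":[0,0,0],"roll":0,"grip":0.4},{"delta_pos":[0,0,0],"roll":0,"grip":0.4},{"delta_pos":[0,0,-1],"roll":0,"grip":0.4},{"delta_pos":[0,0,-1],"roll":0,"grip":0.4},{"delta_pos":[0,0,-1],"roll":0,"grip":0.4},{"delta_pos":[0,0,-1],"roll":0,"grip":0.4},{"delta_pos":[0,0,0],"roll":0,"grip":0.4}]'
python3 -m pendant '[{"delta_pos":[0.952,-0.5,0],"roll":0,"grip":0.4},{"delta_pos":[0.952,-0.5,0],"roll":0,"grip":0.4},{"delta_pos":[0.952,-0.5,0],"roll":0,"grip":0.4},{"delta_pos":[0.952,-0.5,0],"roll":0,"grip":0.4},{"delta_pos":[0.952,-0.5,0],"roll":0,"grip":0.4},{"delta_pos":[0.952,-0.5,0],"roll":0,"grip":0.4},{"delta_pos":[0.952,-0.5,0],"roll":0,"grip":0.4},{"delta_pos":[0.952,-0.5,0],"roll":0,"grip":0.4},{"delta_pos":[0.952,-0.5,0],"roll":0,"grip":0.4},{"delta_pos":[0.952,-0.5,0],"roll":0,"grip":0.4}]'
python3 -m pendant '[{"delta_pos":[0,0,0],"roll":0,"grip":0.4},{"delta_pos":[0,0,0],"roll":0,"grip":0.4},{"delta_pos":[0,0,0],"roll":0,"grip":0.4},{"delta_pos":[0,0,0],"roll":0,"grip":0.4},{"delta_pos":[0,0,0],"roll":0,"grip":0.4},{"delta_pos":[0,0,0],"roll":0,"grip":0.4},{"delta_pos":[0,0,0],"roll":0,"grip":0.4},{"delta_pos":[0,0,0],"roll":0,"grip":0.4},{"delta_pos":[0,0,0],"roll":0,"grip":0.4},{"delta_pos":[0,0,0],"roll":0,"grip":0.4}]'
python3 wb.py .484 .195
```

```text
time_s: 26.67
ee_pos: [0.5361, -0.0689, 0.0532]
eef_rot: [[0.285, 0.958, 0.0], [0.958, -0.285, -0.0], [-0.0, 0.001, -1.0]]
wrist_force: [-4.0, 0.7, 10.3]
opening: 0.199
grip_force: 20.0
time_s: 27.5
ee_pos: [0.5378, -0.0695, 0.1565]
eef_rot: [[0.285, 0.958, 0.007], [0.958, -0.285, -0.003], [-0.0, 0.008, -1.0]]
wrist_force: [0.7, -0.1, 0.4]
opening: 0.4
grip_force: 0.0
time_s: 28.33
ee_pos: [0.4836, 0.196, 0.1515]
eef_rot: [[0.286, 0.958, -0.001], [0.958, -0.286, -0.0], [-0.0, -0.001, -1.0]]
wrist_force: [0.1, -0.3, -0.4]
opening: 0.403
grip_force: 0.0
time_s: 29.17
ee_pos: [0.4843, 0.1948, 0.1523]
eef_rot: [[0.286, 0.958, -0.0], [0.958, -0.286, 0.0], [0.0, -0.0, -1.0]]
wrist_force: [0.6, 0.2, -0.3]
opening: 0.402
grip_force: 0.0
wrist (array([0.4833, 0.1939]), np.float64(0.933), np.int32(1001))
top (array([0.4875, 0.2515]), np.float64(0.137), np.int32(1287))
tcp [0.4843 0.1948 0.1523]
move tool mm [ -1.1  -0.7 112.3]
then to pockets, tool mm from boss {'pp': array([-177.1,  119.2,   -0. ]), 'pm': array([-236.8,  125.7,   -0. ]), 'mp': array([-183.6,   59.6,   -0. ]), 'mm': array([-243.3,   66. ,   -0. ])}
```

```bash
python3 -m pendant '[{"delta_pos":[-0.04,-0.03,1],"roll":0,"grip":0.4},{"delta_pos":[0,0,1],"roll":0,"grip":0.4},{"delta_pos":[0,0,1],"roll":0,"grip":0.4},{"delta_pos":[0,0,1],"roll":0,"grip":0.4},{"delta_pos":[0,0,0.48],"roll":0,"grip":0.4},{"delta_pos":[0,0,0],"roll":0,"grip":0.4},{"delta_pos":[0,0,0],"roll":0,"grip":0},{"delta_pos":[0,0,0],"roll":0,"grip":0},{"delta_pos":[0,0,0],"roll":0,"grip":0},{"delta_pos":[0,0,0],"roll":0,"grip":0}]' 20
python3 -m pendant '[{"delta_pos":[0,0,0],"roll":0,"grip":0},{"delta_pos":[0,0,0],"roll":0,"grip":0},{"delta_pos":[0,0,-1],"roll":0,"grip":0},{"delta_pos":[0,0,-1],"roll":0,"grip":0},{"delta_pos":[-0.918,0.298,-0.5],"roll":0,"grip":0},{"delta_pos":[-0.918,0.298,0],"roll":0,"grip":0},{"delta_pos":[-0.918,0.298,0],"roll":0,"grip":0},{"delta_pos":[-0.918,0.298,0],"roll":0,"grip":0},{"delta_pos":[-0.918,0.298,0],"roll":0,"grip":0},{"delta_pos":[-0.918,0.298,0],"roll":0,"grip":0}]'
python3 -m pendant '[{"delta_pos":[-0.918,0.298,0],"roll":0,"grip":0},{"delta_pos":[-0.918,0.298,0],"roll":0,"grip":0},{"delta_pos":[0,0,0],"roll":0,"grip":0},{"delta_pos":[0,0,0],"roll":0,"grip":0},{"delta_pos":[0,0,0.7],"roll":0,"grip":0},{"delta_pos":[0,0,0.3],"roll":0,"grip":0},{"delta_pos":[0,0,0.2],"roll":0,"grip":0},{"delta_pos":[0,0,0],"roll":0,"grip":0},{"delta_pos":[0,0,0],"roll":0,"grip":0},{"delta_pos":[0,0,0],"roll":0,"grip":0}]'
python3 -m pendant '[{"delta_pos":[0,0,0.1],"roll":0,"grip":0},{"delta_pos":[0,0,0.1],"roll":0,"grip":0},{"delta_pos":[0,0,0.1],"roll":0,"grip":0},{"delta_pos":[0,0,0.05],"roll":0,"grip":0},{"delta_pos":[0,0,0],"roll":0,"grip":0},{"delta_pos":[0,0,0],"roll":0,"grip":0},{"delta_pos":[0,0,0],"roll":0,"grip":0},{"delta_pos":[0,0,0],"roll":0,"grip":0},{"delta_pos":[0,0,0],"roll":0,"grip":0},{"delta_pos":[0,0,0],"roll":0,"grip":0}]'
python3 - <<'E'
from h import *
print({k:go((*v,.052)) for k,v in jigpk().items() if k=="mp"})
E
```

```text
time_s: 30.1
ee_pos: [0.4839, 0.1942, 0.0413]
eef_rot: [[0.286, 0.958, 0.002], [0.958, -0.286, 0.0], [0.001, 0.002, -1.0]]
wrist_force: [1.4, 0.3, 2.4]
opening: 0.195
grip_force: 20.0
time_s: 30.93
ee_pos: [0.4864, 0.0483, 0.1029]
eef_rot: [[0.286, 0.958, -0.0], [0.958, -0.286, 0.0], [0.0, -0.0, -1.0]]
wrist_force: [0.6, 0.0, -0.4]
opening: 0.196
grip_force: 20.0
time_s: 31.77
ee_pos: [0.4881, 0.0014, 0.0732]
eef_rot: [[0.285, 0.958, 0.001], [0.958, -0.285, -0.0], [0.0, 0.001, -1.0]]
wrist_force: [0.3, -0.2, -1.6]
opening: 0.198
grip_force: 20.0
time_s: 32.6
ee_pos: [0.488, 0.0011, 0.0641]
eef_rot: [[0.286, 0.958, 0.0], [0.958, -0.286, -0.0], [0.0, 0.0, -1.0]]
wrist_force: [0.3, -0.5, -0.8]
opening: 0.192
grip_force: 20.0
{'mp': array([-0.2,  0. , 12.1])}
```

```bash
python3 -m pendant '[{"delta_pos":[0,0,0.1],"roll":0,"grip":0},{"delta_pos":[0,0,0.1],"roll":0,"grip":0},{"delta_pos":[0,0,0.1],"roll":0,"grip":0},{"delta_pos":[0,0,0.08],"roll":0,"grip":0},{"delta_pos":[0,0,0.06],"roll":0,"grip":0},{"delta_pos":[0,0,0.02],"roll":0,"grip":0},{"delta_pos":[0,0,0],"roll":0,"grip":0},{"delta_pos":[0,0,0],"roll":0,"grip":0},{"delta_pos":[0,0,0],"roll":0,"grip":0},{"delta_pos":[0,0,0],"roll":0,"grip":0}]'
python3 -m pendant '[{"delta_pos":[0,0,0],"roll":0,"grip":0.2},{"delta_pos":[0,0,0],"roll":0,"grip":0.3},{"delta_pos":[0,0,0],"roll":0,"grip":0.4},{"delta_pos":[0,0,0],"roll":0,"grip":0.4},{"delta_pos":[0,0,0],"roll":0,"grip":0.4},{"delta_pos":[0,0,-1],"roll":0,"grip":0.4},{"delta_pos":[0,0,-1],"roll":0,"grip":0.4},{"delta_pos":[0,0,-1],"roll":0,"grip":0.4},{"delta_pos":[0,0,-1],"roll":0,"grip":0.4},{"delta_pos":[0,0,0],"roll":0,"grip":0.4}]'
python3 -m pendant '[{"delta_pos":[0.985,0.1,0],"roll":0,"grip":0.4},{"delta_pos":[0.985,0.1,0],"roll":0,"grip":0.4},{"delta_pos":[0.985,0.1,0],"roll":0,"grip":0.4},{"delta_pos":[0.985,0.1,0],"roll":0,"grip":0.4},{"delta_pos":[0.985,0.1,0],"roll":0,"grip":0.4},{"delta_pos":[0.985,0.1,0],"roll":0,"grip":0.4},{"delta_pos":[0.985,0.1,0],"roll":0,"grip":0.4},{"delta_pos":[0.985,0.1,0],"roll":0,"grip":0.4},{"delta_pos":[0,0,0],"roll":0,"grip":0.4},{"delta_pos":[0,0,0],"roll":0,"grip":0.4}]'
python3 -m pendant '[{"delta_pos":[0,0,0],"roll":0,"grip":0.4},{"delta_pos":[0,0,0],"roll":0,"grip":0.4},{"delta_pos":[0,0,0],"roll":0,"grip":0.4},{"delta_pos":[0,0,0],"roll":0,"grip":0.4},{"delta_pos":[0,0,0],"roll":0,"grip":0.4},{"delta_pos":[0,0,0],"roll":0,"grip":0.4},{"delta_pos":[0,0,0],"roll":0,"grip":0.4},{"delta_pos":[0,0,0],"roll":0,"grip":0.4},{"delta_pos":[0,0,0],"roll":0,"grip":0.4},{"delta_pos":[0,0,0],"roll":0,"grip":0.4}]'
python3 wb.py .5635 .184
```

```text
time_s: 33.43
ee_pos: [0.4879, 0.0011, 0.0532]
eef_rot: [[0.285, 0.958, 0.0], [0.958, -0.285, -0.0], [-0.0, 0.0, -1.0]]
wrist_force: [-3.1, -0.4, 9.9]
opening: 0.196
grip_force: 20.0
time_s: 34.27
ee_pos: [0.4896, 0.0008, 0.1565]
eef_rot: [[0.285, 0.958, 0.007], [0.958, -0.285, -0.002], [0.0, 0.008, -1.0]]
wrist_force: [1.6, 0.4, 1.0]
opening: 0.396
grip_force: 0.0
time_s: 35.1
ee_pos: [0.5631, 0.1848, 0.1514]
eef_rot: [[0.284, 0.959, -0.001], [0.959, -0.284, -0.0], [-0.001, -0.001, -1.0]]
wrist_force: [-0.4, -0.7, 0.6]
opening: 0.399
grip_force: 0.0
time_s: 35.93
ee_pos: [0.5634, 0.1842, 0.1525]
eef_rot: [[0.285, 0.958, -0.0], [0.958, -0.285, -0.0], [-0.0, -0.0, -1.0]]
wrist_force: [-0.4, -0.9, 0.4]
opening: 0.402
grip_force: 0.0
wrist (array([0.5634, 0.1845]), np.float64(0.852), np.int32(1093))
top (array([0.6136, 0.217 ]), np.float64(0.124), np.int32(1386))
tcp [0.5634 0.1842 0.1525]
move tool mm [  0.3   0.  112.5]
then to pockets, tool mm from boss {'pp': array([-191. ,   39.7,    0. ]), 'pm': array([-250.7,   46.1,    0. ]), 'mp': array([-197.5,  -20. ,    0. ]), 'mm': array([-257.1,  -13.5,    0. ])}
```

The direct path to the last pocket passes the blue piece, so I'll lift this boss well above its 80 mm height.

```bash
python3 -m pendant '[{"delta_pos":[0,0,1],"roll":0,"grip":0.4},{"delta_pos":[0,0,1],"roll":0,"grip":0.4},{"delta_pos":[0,0,1],"roll":0,"grip":0.4},{"delta_pos":[0,0,1],"roll":0,"grip":0.4},{"delta_pos":[0,0,0.48],"roll":0,"grip":0.4},{"delta_pos":[0,0,0],"roll":0,"grip":0.4},{"delta_pos":[0,0,0],"roll":0,"grip":0},{"delta_pos":[0,0,0],"roll":0,"grip":0},{"delta_pos":[0,0,0],"roll":0,"grip":0},{"delta_pos":[0,0,0],"roll":0,"grip":0}]' 20
python3 -m pendant '[{"delta_pos":[0,0,0],"roll":0,"grip":0},{"delta_pos":[0,0,0],"roll":0,"grip":0},{"delta_pos":[0,0,-1],"roll":0,"grip":0},{"delta_pos":[0,0,-1],"roll":0,"grip":0},{"delta_pos":[0,0,-1],"roll":0,"grip":0},{"delta_pos":[0,0,-1],"roll":0,"grip":0},{"delta_pos":[0,0,-1],"roll":0,"grip":0},{"delta_pos":[0,0,0],"roll":0,"grip":0},{"delta_pos":[-0.955,0.198,0],"roll":0,"grip":0},{"delta_pos":[-0.955,0.198,0],"roll":0,"grip":0}]'
python3 -m pendant '[{"delta_pos":[-0.955,0.198,0],"roll":0,"grip":0},{"delta_pos":[-0.955,0.198,0],"roll":0,"grip":0},{"delta_pos":[-0.955,0.198,0],"roll":0,"grip":0},{"delta_pos":[-0.955,0.198,0],"roll":0,"grip":0},{"delta_pos":[-0.955,0.198,0],"roll":0,"grip":0},{"delta_pos":[-0.955,0.198,0],"roll":0,"grip":0},{"delta_pos":[0,0,0],"roll":0,"grip":0},{"delta_pos":[0,0,1],"roll":0,"grip":0},{"delta_pos":[0,0,1],"roll":0,"grip":0},{"delta_pos":[0,0,0.5],"roll":0,"grip":0}]'
python3 -m pendant '[{"delta_pos":[0,0,0],"roll":0,"grip":0},{"delta_pos":[0,0,0],"roll":0,"grip":0},{"delta_pos":[0,0,0.7],"roll":0,"grip":0},{"delta_pos":[0,0,0.3],"roll":0,"grip":0},{"delta_pos":[0,0,0.2],"roll":0,"grip":0},{"delta_pos":[0,0,0],"roll":0,"grip":0},{"delta_pos":[0,0,0],"roll":0,"grip":0},{"delta_pos":[0,0,0],"roll":0,"grip":0},{"delta_pos":[0,0,0],"roll":0,"grip":0},{"delta_pos":[0,0,0],"roll":0,"grip":0}]'
python3 - <<'E'
from h import *
print({k:go((*v,.052)) for k,v in jigpk().items() if k=="pp"})
E
```

```text
time_s: 36.87
ee_pos: [0.564, 0.1843, 0.0418]
eef_rot: [[0.286, 0.958, 0.003], [0.958, -0.286, 0.0], [0.001, 0.002, -1.0]]
wrist_force: [0.0, 0.8, 2.2]
opening: 0.199
grip_force: 20.0
time_s: 37.7
ee_pos: [0.5586, 0.1358, 0.165]
eef_rot: [[0.283, 0.959, -0.0], [0.959, -0.283, 0.0], [-0.0, -0.0, -1.0]]
wrist_force: [0.7, -0.1, -2.0]
opening: 0.193
grip_force: 20.0
time_s: 38.53
ee_pos: [0.5454, -0.0096, 0.1001]
eef_rot: [[0.286, 0.958, -0.004], [0.958, -0.286, 0.001], [-0.0, -0.004, -1.0]]
wrist_force: [-0.2, 0.2, -0.8]
opening: 0.198
grip_force: 20.0
time_s: 39.37
ee_pos: [0.547, -0.0102, 0.0735]
eef_rot: [[0.286, 0.958, 0.001], [0.958, -0.286, -0.0], [0.0, 0.001, -1.0]]
wrist_force: [-0.6, -0.3, -1.6]
opening: 0.196
grip_force: 20.0
{'pp': array([ 0.2, -0.2, 21.5])}
```

```bash
python3 -m pendant '[{"delta_pos":[0,0,0.1],"roll":0,"grip":0},{"delta_pos":[0,0,0.1],"roll":0,"grip":0},{"delta_pos":[0,0,0.1],"roll":0,"grip":0},{"delta_pos":[0,0,0.05],"roll":0,"grip":0},{"delta_pos":[0,0,0],"roll":0,"grip":0},{"delta_pos":[0,0,0],"roll":0,"grip":0},{"delta_pos":[0,0,0],"roll":0,"grip":0},{"delta_pos":[0,0,0],"roll":0,"grip":0},{"delta_pos":[0,0,0],"roll":0,"grip":0},{"delta_pos":[0,0,0],"roll":0,"grip":0}]'
```

```text
time_s: 40.2
ee_pos: [0.5468, -0.0102, 0.0643]
eef_rot: [[0.286, 0.958, 0.0], [0.958, -0.286, -0.0], [0.0, 0.0, -1.0]]
wrist_force: [-0.2, 0.4, -0.8]
opening: 0.194
grip_force: 20.0
```

```bash
python3 -m pendant '[{"delta_pos":[0,0,0.1],"roll":0,"grip":0},{"delta_pos":[0,0,0.1],"roll":0,"grip":0},{"delta_pos":[0,0,0.1],"roll":0,"grip":0},{"delta_pos":[0,0,0.08],"roll":0,"grip":0},{"delta_pos":[0,0,0.06],"roll":0,"grip":0},{"delta_pos":[0,0,0.04],"roll":0,"grip":0},{"delta_pos":[0,0,0],"roll":0,"grip":0},{"delta_pos":[0,0,0],"roll":0,"grip":0},{"delta_pos":[0,0,0],"roll":0,"grip":0},{"delta_pos":[0,0,0],"roll":0,"grip":0}]'
python3 -m pendant '[{"delta_pos":[0,0,0],"roll":0,"grip":0.2},{"delta_pos":[0,0,0],"roll":0,"grip":0.3},{"delta_pos":[0,0,0],"roll":0,"grip":0.4},{"delta_pos":[0,0,0],"roll":0,"grip":0.4},{"delta_pos":[0,0,0],"roll":0,"grip":0.4},{"delta_pos":[0,0,-1],"roll":0,"grip":0.4},{"delta_pos":[0,0,-1],"roll":0,"grip":0.4},{"delta_pos":[0,0,-1],"roll":0,"grip":0.4},{"delta_pos":[0,0,-1],"roll":0,"grip":0.4},{"delta_pos":[0,0,-1],"roll":0,"grip":0.4}]'
python3 -m pendant '[{"delta_pos":[0.942,-0.609,-0.2],"roll":0,"grip":0.5},{"delta_pos":[0.942,-0.609,-0.2],"roll":0,"grip":0.5},{"delta_pos":[0.942,-0.609,-0.2],"roll":0,"grip":0.5},{"delta_pos":[0.942,-0.609,-0.2],"roll":0,"grip":0.5},{"delta_pos":[0.942,-0.609,-0.2],"roll":0,"grip":0.5},{"delta_pos":[0.942,-0.609,-0.2],"roll":0,"grip":0.5},{"delta_pos":[0.942,-0.609,-0.2],"roll":0,"grip":0.5},{"delta_pos":[0.942,-0.609,-0.2],"roll":0,"grip":0.5},{"delta_pos":[0.942,-0.609,-0.2],"roll":0,"grip":0.5},{"delta_pos":[0.942,-0.609,-0.2],"roll":0,"grip":0.5}]'
python3 -m pendant '[{"delta_pos":[0.942,-0.609,0],"roll":0,"grip":0.6},{"delta_pos":[0.6,-0.2,0],"roll":0,"grip":0.6},{"delta_pos":[0,0,0],"roll":0,"grip":0.6},{"delta_pos":[0,0,0],"roll":0,"grip":0.6},{"delta_pos":[0,0,0],"roll":0,"grip":0.6},{"delta_pos":[0,0,0],"roll":0,"grip":0.6},{"delta_pos":[0,0,0],"roll":0,"grip":0.6},{"delta_pos":[0,0,0],"roll":0,"grip":0.6},{"delta_pos":[0,0,0],"roll":0,"grip":0.6},{"delta_pos":[0,0,0],"roll":0,"grip":0.6}]'
python3 - <<'E'
from h import *
np.set_printoptions(precision=4,suppress=True)
s=r.read_state(); print(s["joint_positions"])
a=read_camera("wrist"); b=read_camera("top"); c=read_camera("scene"); cv2.imwrite("pics/w8.png",a)
v=np.vstack([cv2.resize(b[165:250,240:330],(300,283)),cv2.resize(c[150:250,190:300],(300,273))])
cv2.imwrite("pics/v8.png",np.hstack([cv2.resize(a[:,:],(480,556)) if 0 else cv2.resize(a,(500,375)),np.zeros((375,1,3),np.uint8)]) if 0 else np.hstack([np.vstack([cv2.resize(a,(500,375)),np.zeros((181,500,3),np.uint8)]),v]))
E
```

```text
time_s: 41.03
ee_pos: [0.5468, -0.0102, 0.0536]
eef_rot: [[0.285, 0.958, 0.001], [0.958, -0.285, -0.0], [-0.0, 0.001, -1.0]]
wrist_force: [-5.2, 0.2, 15.1]
opening: 0.196
grip_force: 20.0
time_s: 41.87
ee_pos: [0.5466, -0.0101, 0.1783]
eef_rot: [[0.286, 0.958, -0.0], [0.958, -0.286, 0.0], [0.0, -0.0, -1.0]]
wrist_force: [0.1, -0.3, -0.1]
opening: 0.397
grip_force: 0.0
time_s: 42.7
ee_pos: [0.4675, 0.2603, 0.2273]
eef_rot: [[0.286, 0.958, -0.0], [0.958, -0.286, -0.0], [-0.0, -0.0, -1.0]]
wrist_force: [-0.2, -1.2, -0.4]
opening: 0.503
grip_force: 0.0
time_s: 43.53
ee_pos: [0.4599, 0.3015, 0.2273]
eef_rot: [[0.286, 0.958, 0.0], [0.958, -0.286, 0.0], [0.0, 0.0, -1.0]]
wrist_force: [0.7, -0.5, 0.3]
opening: 0.599
grip_force: 0.0
[20.9071 23.0579 77.2189  0.0009 79.7211 37.5291]
```

View pics/v8.png

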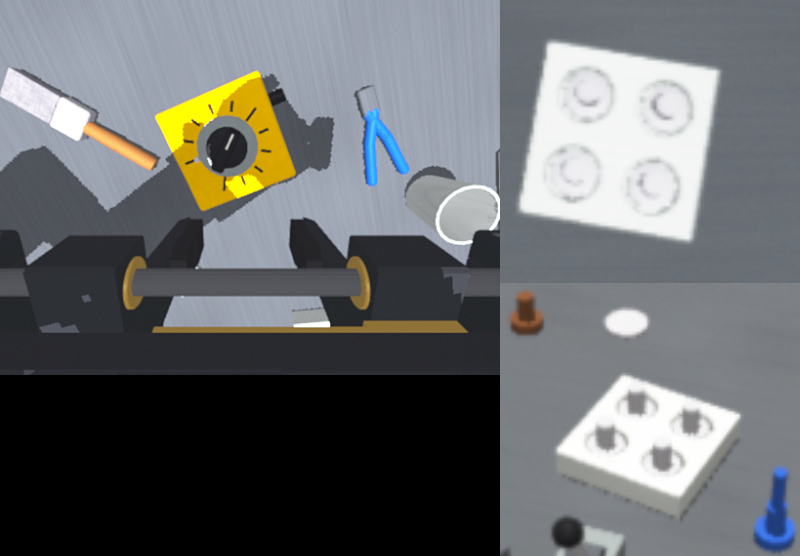

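All four bosses sit down in their pockets, in both the top and scene views. Now a close look at the counter.

```bash
python3 - <<'E'
import cv2
a=cv2.imread("pics/w8.png"); cv2.imwrite("pics/v9.png",cv2.resize(a[70:220,150:310],(640,600),interpolation=cv2.INTER_CUBIC))
E
```

```text
(no output)
```

View pics/v9.png

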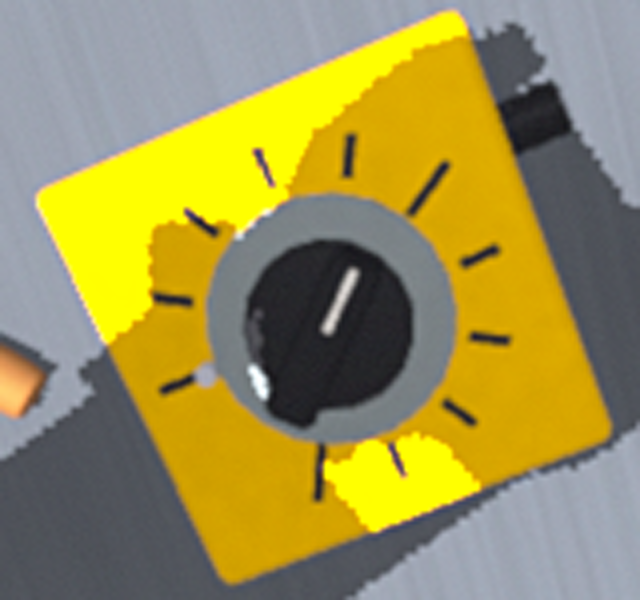

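The crop shows the pin at (205,375), the disc centred at about (332,318) and the pointer line running from (328,330) up to (352,272). That is about 2.4 rad clockwise of the pin, within the stated range. Now I'll compute it in world coordinates.

```bash
python3 - <<'E'
from h import *
np.set_printoptions(precision=4,suppress=True)
s=r.read_state()
w=lambda u,v,z:at("wrist",((u+.5)/4-.5+150,(v+.5)/4-.5+70),z)[:2]
C=[w(*p,.045) for p in((455,10),(38,195),(228,583),(612,430))]; print("console",np.mean(C,0),[np.linalg.norm(C[i]-C[i-1]) for i in range(4)])
d=w(332,318,.056); print("disc",d)
c=np.mean(C,0); pin=w(205,375,.05); a,b=w(328,330,.089),w(352,272,.089); 
A=lambda v:np.degrees(np.arctan2(v[1],v[0]))
print("line start",a,"end",b,"pointer ang",A(b-a),"pin ang",A(pin-d),A(pin-c),"ccw turn",(A(pin-d)-A(b-a))%360, "side angs",[A(C[i]-C[i-1]) for i in range(4)])
print("tool x ang",A(s["eef_rot"][:,0]), "cur", s["ee_pos"]); print(go((*np.mean([c,d],0),.16)))
read_camera("wrist")
for x in nets.tip_of("wrist","counter_grip")[:2]: print(x["confidence"],at("wrist",x["position"],.082))
E
```

```text
console [0.4467 0.3385] [np.float64(0.12494039787917027), np.float64(0.125531853867221), np.float64(0.12576320553015466), np.float64(0.1264046116931853)]
disc [0.4475 0.3396]
line start [0.4492 0.3406] end [0.4592 0.3525] pointer ang 49.869084791033 pin ang -171.8969509850988 -173.24860423996972 ccw turn 138.23396422386818 side angs [np.float64(96.00908130097862), np.float64(-174.26369371833385), np.float64(-84.3890961240882), np.float64(6.109770558456137)]
tool x ang 73.40237245692299 cur [0.4598 0.3017 0.2273]
[ 32.2 -22.8  67.3]
0.89 [0.4442 0.3373 0.082 ]
```

```bash
python3 -m pendant '[{"delta_pos":[0.645,-0.456,0],"roll":0,"grip":0.6},{"delta_pos":[0.645,-0.456,0],"roll":0,"grip":0.6},{"delta_pos":[0,0,0.6],"roll":0.98,"grip":0.6},{"delta_pos":[0,0,0.6],"roll":0.98,"grip":0.6},{"delta_pos":[0,0,0.6],"roll":0.98,"grip":0.6},{"delta_pos":[0,0,0.6],"roll":0.98,"grip":0.6},{"delta_pos":[0,0,0.6],"roll":0.98,"grip":0.6},{"delta_pos":[0,0,0],"roll":0.98,"grip":0.6},{"delta_pos":[0,0,0],"roll":0,"grip":0.6},{"delta_pos":[0,0,0],"roll":0,"grip":0.6}]' 15
python3 - <<'E'
from h import *
s=r.read_state(); im=read_camera("wrist"); p=np.array((.447,.339)); S=4; u,v=proj("wrist",(*p,.07)).astype(int); x0,y0=u-80,min(v-60,264)
a=cv2.resize(im[y0:y0+120,x0:x0+160],None,fx=S,fy=S,interpolation=cv2.INTER_CUBIC)
q=lambda w:tuple(int(t) for t in (proj("wrist",w)-(x0,y0)+.5)*S)
th=np.radians(49.9); e=np.array((np.cos(th),np.sin(th))); n=np.array((-e[1],e[0]))
P=[p+e*i*.023+n*j*.007 for i,j in((1,1),(1,-1),(-1,-1),(-1,1))]
cv2.polylines(a,[np.array([q((*w,.089)) for w in P])],True,(0,0,255),1)
for w in circ(p,.024,.057,90): cv2.circle(a,q(w),1,(255,0,0),-1)
cv2.imwrite("pics/v10.png",a); print(go((*p,.08)))
E
```

```text
time_s: 44.62
ee_pos: [0.4472, 0.3393, 0.1524]
eef_rot: [[0.643, 0.766, 0.0], [0.766, -0.643, 0.0], [0.0, 0.0, -1.0]]
wrist_force: [-0.8, 0.8, 0.1]
opening: 0.601
grip_force: 0.0
[-0.5 -0.1 72.7]
```

View pics/v10.png

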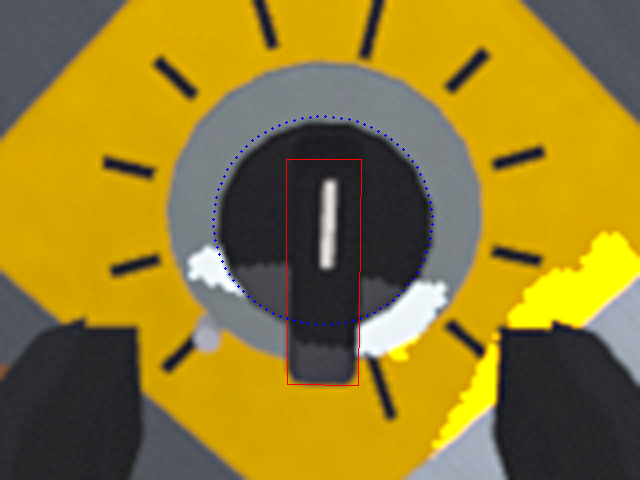

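The model overlay (bar in red, 48 mm disc in blue) fits the knob, so I'll descend and grip it.

```bash
python3 -m pendant '[{"delta_pos":[0,0,0.8],"roll":0,"grip":0.6},{"delta_pos":[0,0,0.8],"roll":0,"grip":0.6},{"delta_pos":[0,0,0.7],"roll":0,"grip":0.6},{"delta_pos":[0,0,0.5],"roll":0,"grip":0.6},{"delta_pos":[0,0,0.1],"roll":0,"grip":0.6},{"delta_pos":[0,0,0],"roll":0,"grip":0.6},{"delta_pos":[0,0,0],"roll":0,"grip":0.3},{"delta_pos":[0,0,0],"roll":0,"grip":0},{"delta_pos":[0,0,0],"roll":0,"grip":0},{"delta_pos":[0,0,0],"roll":0,"grip":0}]' 25
python3 -m pendant '[{"delta_pos":[0,0,0],"roll":0,"grip":0},{"delta_pos":[0,0,0],"roll":0,"grip":0},{"delta_pos":[0,0,0],"roll":0,"grip":0},{"delta_pos":[0,0,0],"roll":0,"grip":0},{"delta_pos":[0,0,0],"roll":0,"grip":0},{"delta_pos":[0,0,0],"roll":0,"grip":0},{"delta_pos":[0,0,0],"roll":0,"grip":0},{"delta_pos":[0,0,0],"roll":0,"grip":0},{"delta_pos":[0,0,0],"roll":-1,"grip":0},{"delta_pos":[0,0,0],"roll":-1,"grip":0}]'
python3 -c "
from h import *
s=r.read_state();print(s['moment'],s['wrist_force'],s['joint_positions'][5])"
```

```text
time_s: 45.5
ee_pos: [0.4473, 0.3393, 0.0804]
eef_rot: [[0.644, 0.765, 0.001], [0.765, -0.644, 0.0], [0.001, 0.001, -1.0]]
wrist_force: [-0.4, 0.0, 0.8]
opening: 0.318
grip_force: 0.0
time_s: 46.33
ee_pos: [0.4482, 0.3387, 0.0801]
eef_rot: [[0.529, 0.848, 0.002], [0.848, -0.529, -0.0], [0.001, 0.002, -1.0]]
wrist_force: [3.9, -2.3, 0.7]
opening: 0.155
grip_force: 25.0
[-0.49575026 -0.52226634 -0.08859296] [ 3.86992296 -2.29616283  0.69691834] 57.03154101868253
```

```bash
R='x'; python3 -m pendant '[{"delta_pos":[0,0,0],"roll":-1,"grip":0},{"delta_pos":[0,0,0],"roll":-1,"grip":0},{"delta_pos":[0,0,0],"roll":-1,"grip":0},{"delta_pos":[0,0,0],"roll":-1,"grip":0},{"delta_pos":[0,0,0],"roll":-1,"grip":0},{"delta_pos":[0,0,0],"roll":-1,"grip":0},{"delta_pos":[0,0,0],"roll":-1,"grip":0},{"delta_pos":[0,0,0],"roll":-1,"grip":0},{"delta_pos":[0,0,0],"roll":-1,"grip":0},{"delta_pos":[0,0,0],"roll":-1,"grip":0}]'
python3 -c "
from h import *
s=r.read_state();print(s['moment'],s['wrist_force'],s['joint_positions'][5])"
python3 -m pendant '[{"delta_pos":[0,0,0],"roll":-1,"grip":0},{"delta_pos":[0,0,0],"roll":-1,"grip":0},{"delta_pos":[0,0,0],"roll":-1,"grip":0},{"delta_pos":[0,0,0],"roll":-1,"grip":0},{"delta_pos":[0,0,0],"roll":-1,"grip":0},{"delta_pos":[0,0,0],"roll":-1,"grip":0},{"delta_pos":[0,0,0],"roll":-1,"grip":0},{"delta_pos":[0,0,0],"roll":-1,"grip":0},{"delta_pos":[0,0,0],"roll":-1,"grip":0},{"delta_pos":[0,0,0],"roll":-1,"grip":0}]'
python3 -m pendant '[{"delta_pos":[0,0,0],"roll":-1,"grip":0},{"delta_pos":[0,0,0],"roll":-1,"grip":0},{"delta_pos":[0,0,0],"roll":-1,"grip":0},{"delta_pos":[0,0,0],"roll":-1,"grip":0},{"delta_pos":[0,0,0],"roll":-1,"grip":0},{"delta_pos":[0,0,0],"roll":-1,"grip":0},{"delta_pos":[0,0,0],"roll":-1,"grip":0},{"delta_pos":[0,0,0],"roll":-1,"grip":0},{"delta_pos":[0,0,0],"roll":0,"grip":0},{"delta_pos":[0,0,0],"roll":0,"grip":0}]'
python3 -c "
from h import *
s=r.read_state();print(s['moment'],s['wrist_force'],s['joint_positions'][5],np.degrees(np.arctan2(*s['eef_rot'][[1,0],0])))"
```

```text
time_s: 47.17
ee_pos: [0.4465, 0.3391, 0.0801]
eef_rot: [[-0.141, 0.99, -0.001], [0.99, 0.141, -0.0], [-0.0, -0.001, -1.0]]
wrist_force: [-3.6, -1.8, 4.9]
opening: 0.156
grip_force: 25.0
[-0.21330437  0.62335712 -0.0755223 ] [-3.62392671 -1.8153621   4.93390092] 17.014209815513507
time_s: 48.0
ee_pos: [0.4451, 0.3383, 0.08]
eef_rot: [[-0.744, 0.668, -0.005], [0.668, 0.744, -0.003], [0.002, -0.005, -1.0]]
wrist_force: [-9.6, -6.6, 10.6]
opening: 0.158
grip_force: 25.0
time_s: 48.83
ee_pos: [0.4445, 0.3371, 0.08]
eef_rot: [[-0.985, 0.175, -0.006], [0.175, 0.985, -0.005], [0.005, -0.006, -1.0]]
wrist_force: [-12.1, -13.3, 13.9]
opening: 0.151
grip_force: 25.0
[-2.03933418  1.64408306  0.03391821] [-12.14544191 -13.28621377  13.85702464] -54.811679943683195 169.94043929507978
```

```bash
python3 -m pendant '[{"delta_pos":[0.05,-0.06,0],"roll":-1,"grip":0},{"delta_pos":[0.02,-0.04,0],"roll":-1,"grip":0},{"delta_pos":[0,0,0],"roll":-0.5,"grip":0},{"delta_pos":[0,0,0],"roll":0,"grip":0},{"delta_pos":[0,0,0],"roll":0,"grip":0},{"delta_pos":[0,0,0],"roll":0,"grip":0},{"delta_pos":[0,0,0],"roll":0,"grip":0},{"delta_pos":[0,0,0],"roll":0,"grip":0},{"delta_pos":[0,0,0],"roll":0,"grip":0},{"delta_pos":[0,0,0],"roll":0,"grip":0}]'
python3 -c "
from h import *
s=r.read_state();print(s['moment'],s['joint_positions'][5],np.degrees(np.arctan2(*s['eef_rot'][[1,0],0])))"
python3 -m pendant '[{"delta_pos":[0,0,0],"roll":-0.5,"grip":0},{"delta_pos":[0,0,0],"roll":-0.5,"grip":0},{"delta_pos":[0,0,0],"roll":0,"grip":0},{"delta_pos":[0,0,0],"roll":0,"grip":0},{"delta_pos":[0,0,0],"roll":0,"grip":0},{"delta_pos":[0,0,0],"roll":0,"grip":0},{"delta_pos":[0,0,0],"roll":0,"grip":0},{"delta_pos":[0,0,0],"roll":0,"grip":0},{"delta_pos":[0,0,0],"roll":0,"grip":0},{"delta_pos":[0,0,0],"roll":0,"grip":0}]'
python3 -c "
from h import *
s=r.read_state();print(s['moment'],s['joint_positions'][5],np.degrees(np.arctan2(*s['eef_rot'][[1,0],0])))"
```

```text
time_s: 49.67
ee_pos: [0.4443, 0.3364, 0.0801]
eef_rot: [[-1.0, 0.002, -0.002], [0.002, 1.0, -0.001], [0.002, -0.001, -1.0]]
wrist_force: [-3.8, -4.0, 6.7]
opening: 0.154
grip_force: 25.0
[-0.61553028  0.41791567  0.03875689] -64.90667828965613 179.9014477389462
time_s: 50.5
ee_pos: [0.4443, 0.3363, 0.0801]
eef_rot: [[-0.998, -0.068, -0.002], [-0.068, 0.998, -0.002], [0.002, -0.002, -1.0]]
wrist_force: [-2.9, -4.3, 6.2]
opening: 0.16
grip_force: 25.0
[-0.77514394  0.49525595  0.04287389] -68.90695850634127 -176.09663075582853
```

```bash
python3 -m pendant '[{"delta_pos":[0,0,0],"roll":-0.25,"grip":0},{"delta_pos":[0,0,0],"roll":-0.25,"grip":0},{"delta_pos":[0,0,0],"roll":0,"grip":0},{"delta_pos":[0,0,0],"roll":0,"grip":0},{"delta_pos":[0,0,0],"roll":0,"grip":0},{"delta_pos":[0,0,0],"roll":0,"grip":0},{"delta_pos":[0,0,0],"roll":0,"grip":0},{"delta_pos":[0,0,0],"roll":0,"grip":0},{"delta_pos":[0,0,0],"roll":0,"grip":0},{"delta_pos":[0,0,0],"roll":0,"grip":0}]' | grep wrist
python3 -c "
from h import *
s=r.read_state();print(s['moment'],s['joint_positions'][5],np.degrees(np.arctan2(*s['eef_rot'][[1,0],0])),s['opening'])"
python3 -m pendant '[{"delta_pos":[0,0,0],"roll":-0.25,"grip":0},{"delta_pos":[0,0,0],"roll":-0.25,"grip":0},{"delta_pos":[0,0,0],"roll":0,"grip":0},{"delta_pos":[0,0,0],"roll":0,"grip":0},{"delta_pos":[0,0,0],"roll":0,"grip":0},{"delta_pos":[0,0,0],"roll":0,"grip":0},{"delta_pos":[0,0,0],"roll":0,"grip":0},{"delta_pos":[0,0,0],"roll":0,"grip":0},{"delta_pos":[0,0,0],"roll":0,"grip":0},{"delta_pos":[0,0,0],"roll":0,"grip":0}]' | grep wrist
python3 -c "
from h import *
s=r.read_state();print(s['moment'],s['joint_positions'][5],np.degrees(np.arctan2(*s['eef_rot'][[1,0],0])),s['opening'])
im=read_camera('wrist'); cv2.imwrite('pics/v11.png',cv2.resize(im[180:340,150:360],(630,480),interpolation=cv2.INTER_CUBIC))"
```

```text
wrist_force: [-4.0, -4.2, 6.6]
[-0.75277915  0.39306779 -0.19557651] -70.88581270660639 -174.1270983671594 0.15822327835575217
wrist_force: [-4.1, -5.4, 5.5]
[-0.7792902   0.38698269 -0.49837051] -72.84726882712857 -172.18555362489525 0.15684292834348756
```

The wrist moment jumped from +0.04 to -0.50 N·m at a tool angle of about 186°, so the knob is on its zero stop. I'll release it, rise and check.

```bash
python3 -m pendant '[{"delta_pos":[0,0,0],"roll":0,"grip":0.25},{"delta_pos":[0,0,0],"roll":0,"grip":0.5},{"delta_pos":[0,0,0],"roll":0,"grip":0.5},{"delta_pos":[0,0,0],"roll":0,"grip":0.5},{"delta_pos":[0,0,-1],"roll":0,"grip":0.5},{"delta_pos":[0,0,-1],"roll":0,"grip":0.5},{"delta_pos":[0,0,-1],"roll":0,"grip":0.5},{"delta_pos":[0,0,-1],"roll":0,"grip":0.5},{"delta_pos":[0,0,0],"roll":0,"grip":0.5},{"delta_pos":[0,0,0],"roll":0,"grip":0.5}]'
python3 - <<'E'
from h import *
np.set_printoptions(precision=4,suppress=True)
s=r.read_state(); KRt("wrist"); im=read_camera("wrist"); T=read_camera("top"); p=np.array((.4455,.338)); S=4; u,v=proj("wrist",(*p,.07)).astype(int); x0,y0=max(u-70,0),min(max(v-70,0),244)
a=cv2.resize(im[y0:y0+140,x0:x0+140],(400,400),interpolation=cv2.INTER_CUBIC)
b=cv2.resize(T[105:175,240:310],(400,400),interpolation=cv2.INTER_CUBIC)
cv2.imwrite("pics/v12.png",np.hstack([a,b])); print(x0,y0,u,v)
# lever block from both fixed cameras
for n in("top","scene"):
    if n=="scene": read_camera(n)
    for k,z in(("ready_base",0),("ready_tip",.083)):
        for d in nets.tip_of(n,k)[:1]: print(n,k,at(n,d["position"],z),round(d["confidence"],2))
E
```

```text
time_s: 53.05
ee_pos: [0.4453, 0.3372, 0.1806]
eef_rot: [[-0.991, -0.137, 0.002], [-0.137, 0.991, 0.001], [-0.002, 0.001, -1.0]]
wrist_force: [0.3, 0.6, -0.5]
opening: 0.499
grip_force: 0.0
181 123 251 193
top ready_base [ 0.6845 -0.046   0.    ] 0.82
top ready_tip [ 0.7149 -0.0384  0.083 ] 0.52
scene ready_base [ 0.6727 -0.0387 -0.    ] 0.66
scene ready_tip [ 0.7037 -0.0359  0.083 ] 0.52
```

View pics/v12.png

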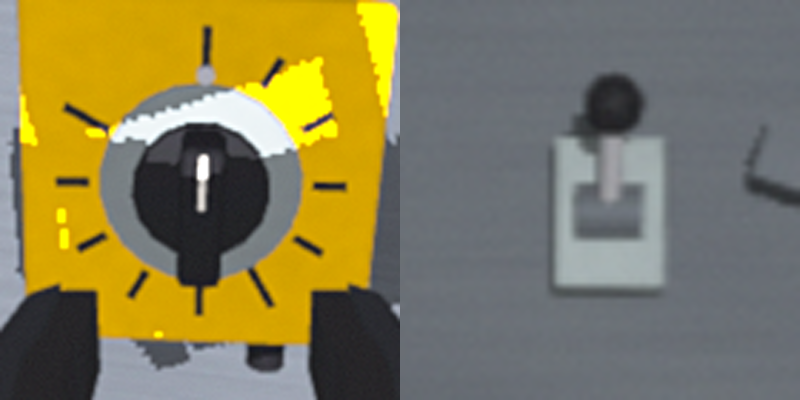

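The pointer line (203,180) points straight at the pin (206,75), so the counter is at zero. The lever's ball is at (613,102) in the right half, leaning away from the robot over its block (608,213).

```bash
python3 -m pendant '[{"delta_pos":[0,0,-0.5],"roll":1,"grip":0.45},{"delta_pos":[0,0,0],"roll":1,"grip":0.45},{"delta_pos":[0,0,0],"roll":1,"grip":0.45},{"delta_pos":[0,0,0],"roll":1,"grip":0.45},{"delta_pos":[0,0,0],"roll":1,"grip":0.45},{"delta_pos":[0,0,0],"roll":1,"grip":0.45},{"delta_pos":[0,0,0],"roll":1,"grip":0.45},{"delta_pos":[0,0,0],"roll":1,"grip":0.45},{"delta_pos":[0,0,0],"roll":1,"grip":0.45},{"delta_pos":[0,0,0],"roll":1,"grip":0.45}]'
python3 -m pendant '[{"delta_pos":[0,0,0],"roll":1,"grip":0.45},{"delta_pos":[0,0,0],"roll":1,"grip":0.45},{"delta_pos":[0,0,0],"roll":1,"grip":0.45},{"delta_pos":[0,0,0],"roll":1,"grip":0.45},{"delta_pos":[0,0,0],"roll":1,"grip":0.45},{"delta_pos":[0,0,0],"roll":1,"grip":0.45},{"delta_pos":[0,0,0],"roll":1,"grip":0.45},{"delta_pos":[0,0,0],"roll":1,"grip":0.45},{"delta_pos":[0,0,0],"roll":1,"grip":0.45},{"delta_pos":[0,0,0],"roll":1,"grip":0.45}]'
python3 -m pendant '[{"delta_pos":[0,0,0],"roll":1,"grip":0.45},{"delta_pos":[0,0,0],"roll":1,"grip":0.45},{"delta_pos":[0,0,0],"roll":1,"grip":0.45},{"delta_pos":[0,0,0],"roll":0.5,"grip":0.45},{"delta_pos":[0,0,0],"roll":0,"grip":0.45},{"delta_pos":[0,0,0],"roll":0,"grip":0.45},{"delta_pos":[0,0,0],"roll":0,"grip":0.45},{"delta_pos":[0,0,0],"roll":0,"grip":0.45},{"delta_pos":[0,0,0],"roll":0,"grip":0.45},{"delta_pos":[0,0,0],"roll":0,"grip":0.45}]'
python3 - <<'E'
from h import *
np.set_printoptions(precision=4,suppress=True)
f=lambda u,v,z:at("top",((u+.5-400)/5.714-.5+240,(v+.5)/5.714-.5+105),z)
ball=f(613,102,.083); C=[f(*p,.025)[:2] for p in((554,137),(663,137),(664,288),(552,288))]
print("ball",ball,"block",np.mean(C,0),[np.linalg.norm(C[i]-C[i-1]) for i in range(4)],C)
print(r.read_state()["joint_positions"]); print(go((ball[0],ball[1],.19)))
E
```

```text
time_s: 54.23
ee_pos: [0.4449, 0.3369, 0.1918]
eef_rot: [[-0.845, 0.535, -0.001], [0.535, 0.845, -0.0], [0.0, -0.001, -1.0]]
wrist_force: [-0.6, 0.4, 0.6]
opening: 0.452
grip_force: 0.0
time_s: 55.07
ee_pos: [0.4449, 0.3369, 0.1918]
eef_rot: [[-0.304, 0.953, -0.001], [0.953, 0.304, -0.0], [-0.0, -0.001, -1.0]]
wrist_force: [0.3, -0.7, -1.2]
opening: 0.45
grip_force: 0.0
time_s: 55.9
ee_pos: [0.445, 0.337, 0.1922]
eef_rot: [[-0.068, 0.998, -0.0], [0.998, 0.068, -0.0], [-0.0, -0.0, -1.0]]
wrist_force: [0.3, -0.3, 0.6]
opening: 0.452
grip_force: 0.0
ball [ 0.7148 -0.039   0.083 ] block [ 0.6801 -0.0382] [np.float64(0.06910218568808221), np.float64(0.04902424037455828), np.float64(0.06907087279893906), np.float64(0.050011905046982275)] [array([ 0.7149, -0.0143]), array([ 0.7143, -0.0633]), array([ 0.6453, -0.0626]), array([ 0.6458, -0.0126])]
[24.9809 25.6683 79.0761 -0.0011 75.2561 21.0761]
[-393.5  243.6    2.2]
```

```bash
python3 -m pendant '[{"delta_pos":[-0.984,0.609,0],"roll":0,"grip":0.45},{"delta_pos":[-0.984,0.609,0],"roll":0,"grip":0.45},{"delta_pos":[-0.984,0.609,0],"roll":0,"grip":0.45},{"delta_pos":[-0.984,0.609,0],"roll":0,"grip":0.45},{"delta_pos":[-0.984,0.609,0],"roll":0,"grip":0.45},{"delta_pos":[-0.984,0.609,0],"roll":0,"grip":0.45},{"delta_pos":[-0.984,0.609,0],"roll":0,"grip":0.45},{"delta_pos":[-0.984,0.609,0],"roll":0,"grip":0.45},{"delta_pos":[-0.984,0.609,0],"roll":0,"grip":0.45},{"delta_pos":[-0.984,0.609,0],"roll":0,"grip":0.45}]'
python3 -m pendant '[{"delta_pos":[-0.984,0.609,0],"roll":0,"grip":0.45},{"delta_pos":[-0.984,0.609,0],"roll":0,"grip":0.45},{"delta_pos":[-0.984,0.609,0],"roll":0,"grip":0.45},{"delta_pos":[-0.984,0.609,0],"roll":0,"grip":0.45},{"delta_pos":[-0.984,0.609,0],"roll":0,"grip":0.45},{"delta_pos":[-0.984,0.609,0],"roll":0,"grip":0.45},{"delta_pos":[0,0,0],"roll":0,"grip":0.45},{"delta_pos":[0,0,0],"roll":0,"grip":0.45},{"delta_pos":[0,0,0],"roll":0,"grip":0.45},{"delta_pos":[0,0,0],"roll":0,"grip":0.45}]'
python3 - <<'E'
from h import *
np.set_printoptions(precision=4,suppress=True)
s=r.read_state(); KRt("wrist"); im=read_camera("wrist"); cv2.imwrite("pics/w13.png",im)
print(s["joint_positions"],proj("wrist",(.7148,-.039,.083)))
for k,z in(("ready_base",0),("ready_tip",.083)):
    for d in nets.tip_of("wrist",k)[:2]: print(k,d["position"],at("wrist",d["position"],z),round(d["confidence"],2))
m=(im.max(2)<70).astype(np.uint8); kk,lab,st,ce=cv2.connectedComponentsWithStats(m)
for i in range(1,kk):
    if 150<st[i,4]<4000: print("dark",ce[i],st[i],at("wrist",ce[i],.083)[:2])
print(go((.7148,-.039,.088)))
E
```

```text
time_s: 56.73
ee_pos: [0.6142, 0.1005, 0.1922]
eef_rot: [[-0.068, 0.998, -0.0], [0.998, 0.068, 0.0], [0.0, -0.0, -1.0]]
wrist_force: [-0.2, 0.1, -0.4]
opening: 0.451
grip_force: 0.0
time_s: 57.57
ee_pos: [0.7143, -0.0381, 0.1925]
eef_rot: [[-0.069, 0.998, -0.0], [0.998, 0.069, 0.0], [0.0, -0.0, -1.0]]
wrist_force: [-0.7, 0.1, -0.5]
opening: 0.451
grip_force: 0.0
[-12.5113  41.509   49.1053   0.0124  89.4    -16.4642] [253.2241 194.9477]
ready_base [224.1, 171.3] [ 0.6793 -0.0373  0.    ] 0.8
ready_base [53.0, 179.7] [ 0.4692 -0.0623  0.    ] 0.44
ready_tip [250.2, 195.7] [ 0.712  -0.0399  0.083 ] 0.78
dark [491.4703  16.4163] [ 467    0   45   34 1314] [0.8891 0.1186]
dark [217.0749 180.6816] [210 162  22  29 267] [ 0.6808 -0.0276]
[ -0.8   0.3 104.7]
```

```bash
python3 -m pendant '[{"delta_pos":[-0.03,0,1],"roll":0,"grip":0.45},{"delta_pos":[0,0,1],"roll":0,"grip":0.45},{"delta_pos":[0,0,0.6],"roll":0,"grip":0.45},{"delta_pos":[0,0,0.4],"roll":0,"grip":0.45},{"delta_pos":[0,0,0.4],"roll":0,"grip":0.45},{"delta_pos":[0,0,0.4],"roll":0,"grip":0.45},{"delta_pos":[0,0,0.38],"roll":0,"grip":0.45},{"delta_pos":[0,0,0],"roll":0,"grip":0.45},{"delta_pos":[0,0,0],"roll":0,"grip":0.45},{"delta_pos":[0,0,0],"roll":0,"grip":0.45}]'
```

```text
time_s: 58.55
ee_pos: [0.7151, -0.04, 0.0885]
eef_rot: [[-0.068, 0.998, 0.001], [0.998, 0.068, -0.0], [-0.0, 0.001, -1.0]]
wrist_force: [0.1, 0.2, 0.7]
opening: 0.446
grip_force: 0.0
```

```bash
python3 -m pendant '[{"delta_pos":[0.017,-0.25,0],"roll":0,"grip":0.45},{"delta_pos":[0.017,-0.25,0],"roll":0,"grip":0.45},{"delta_pos":[0.017,-0.25,0],"roll":0,"grip":0.45},{"delta_pos":[0.017,-0.25,0],"roll":0,"grip":0.45},{"delta_pos":[0.017,-0.25,0],"roll":0,"grip":0.45},{"delta_pos":[0.017,-0.25,0],"roll":0,"grip":0.45},{"delta_pos":[0.017,-0.25,0],"roll":0,"grip":0.45},{"delta_pos":[0.017,-0.25,0],"roll":0,"grip":0.45},{"delta_pos":[0.017,-0.25,0],"roll":0,"grip":0.45},{"delta_pos":[0.017,-0.25,0],"roll":0,"grip":0.45}]'
python3 -m pendant '[{"delta_pos":[0,-0.1,0],"roll":0,"grip":0.45},{"delta_pos":[0,-0.1,0],"roll":0,"grip":0.45},{"delta_pos":[0,-0.1,0],"roll":0,"grip":0.45},{"delta_pos":[0,-0.1,0],"roll":0,"grip":0.45},{"delta_pos":[0,0,0],"roll":0,"grip":0.45},{"delta_pos":[0,0,0],"roll":0,"grip":0.45},{"delta_pos":[0,0,0],"roll":0,"grip":0.45},{"delta_pos":[0,0,0],"roll":0,"grip":0.45},{"delta_pos":[0,0,0],"roll":0,"grip":0.45},{"delta_pos":[0,0,0],"roll":0,"grip":0.45}]'
```

```text
time_s: 59.38
ee_pos: [0.6513, -0.0399, 0.0876]
eef_rot: [[-0.068, 0.998, -0.001], [0.998, 0.068, 0.0], [0.0, -0.001, -1.0]]
wrist_force: [1.7, -0.2, -1.1]
opening: 0.45
grip_force: 0.6
time_s: 60.22
ee_pos: [0.6422, -0.0407, 0.0877]
eef_rot: [[-0.068, 0.998, -0.0], [0.998, 0.068, -0.0], [-0.0, -0.0, -1.0]]
wrist_force: [0.8, 0.4, -0.1]
opening: 0.45
grip_force: 0.0
```

```bash
python3 -m pendant '[{"delta_pos":[0,-0.06,0],"roll":0,"grip":0.45},{"delta_pos":[0,-0.06,0],"roll":0,"grip":0.45},{"delta_pos":[0,0,0],"roll":0,"grip":0.45},{"delta_pos":[0,0,0],"roll":0,"grip":0.45},{"delta_pos":[0,0,0],"roll":0,"grip":0.45},{"delta_pos":[0,0,0],"roll":0,"grip":0.45},{"delta_pos":[0,0,0],"roll":0,"grip":0.45},{"delta_pos":[0,0,0],"roll":0,"grip":0.45},{"delta_pos":[0,0,0],"roll":0,"grip":0.45},{"delta_pos":[0,0,0],"roll":0,"grip":0.45}]' | egrep "ee_pos|force"
python3 -m pendant '[{"delta_pos":[0,-0.06,0],"roll":0,"grip":0.45},{"delta_pos":[0,-0.06,0],"roll":0,"grip":0.45},{"delta_pos":[0,0,0],"roll":0,"grip":0.45},{"delta_pos":[0,0,0],"roll":0,"grip":0.45},{"delta_pos":[0,0,0],"roll":0,"grip":0.45},{"delta_pos":[0,0,0],"roll":0,"grip":0.45},{"delta_pos":[0,0,0],"roll":0,"grip":0.45},{"delta_pos":[0,0,0],"roll":0,"grip":0.45},{"delta_pos":[0,0,0],"roll":0,"grip":0.45},{"delta_pos":[0,0,0],"roll":0,"grip":0.45}]' | egrep "ee_pos|force"
```

```text
ee_pos: [0.6392, -0.0409, 0.0878]
wrist_force: [0.3, 0.1, -1.0]
grip_force: 0.0
ee_pos: [0.6383, -0.041, 0.0878]
wrist_force: [12.6, 1.0, -5.4]
grip_force: 6.1
```

```bash
python3 -m pendant '[{"delta_pos":[0,0.24,0],"roll":0,"grip":0.45},{"delta_pos":[0,0,0],"roll":0,"grip":0.45},{"delta_pos":[0,0,-0.5],"roll":0,"grip":0.45},{"delta_pos":[0,0,-1],"roll":0,"grip":0.45},{"delta_pos":[0,0,-1],"roll":0,"grip":0.45},{"delta_pos":[0,0,-1],"roll":0,"grip":0.45},{"delta_pos":[0,0,-1],"roll":0,"grip":0.45},{"delta_pos":[0.9,0,-1],"roll":0,"grip":0.45},{"delta_pos":[0.9,0,0],"roll":0,"grip":0.45},{"delta_pos":[0.9,0,0],"roll":0,"grip":0.45}]'
python3 -m pendant '[{"delta_pos":[0.9,-0.5,0],"roll":0,"grip":0.45},{"delta_pos":[0.9,-0.5,0],"roll":0,"grip":0.45},{"delta_pos":[0.9,-0.5,0],"roll":0,"grip":0.45},{"delta_pos":[0.9,-0.5,0],"roll":0,"grip":0.45},{"delta_pos":[0.9,-0.5,0],"roll":0,"grip":0.45},{"delta_pos":[0.9,-0.5,0],"roll":0,"grip":0.45},{"delta_pos":[0.9,-0.5,0],"roll":0,"grip":0.45},{"delta_pos":[0.9,-0.5,0],"roll":0,"grip":0.45},{"delta_pos":[0,0,0],"roll":0,"grip":0.45},{"delta_pos":[0,0,0],"roll":0,"grip":0.45}]'
python3 - <<'E'
from h import *
T=read_camera("top"); S=read_camera("scene")
cv2.imwrite("pics/v14.png",np.vstack([np.hstack([cv2.resize(T,(400,300)),cv2.resize(S,(400,300))]),np.hstack([cv2.resize(T[105:175,240:333],(400,300)),cv2.resize(S[140:290,100:300],(400,300))])]))
E
```

```text
time_s: 62.72
ee_pos: [0.6376, 0.0271, 0.2271]
eef_rot: [[-0.067, 0.998, 0.003], [0.998, 0.067, -0.001], [-0.001, 0.003, -1.0]]
wrist_force: [0.6, -0.4, 0.1]
opening: 0.451
grip_force: 0.0
time_s: 63.55
ee_pos: [0.5249, 0.2001, 0.2255]
eef_rot: [[-0.07, 0.998, -0.0], [0.998, 0.07, -0.0], [-0.0, -0.0, -1.0]]
wrist_force: [0.4, -0.5, 0.8]
opening: 0.449
grip_force: 0.0
```

View pics/v14.png

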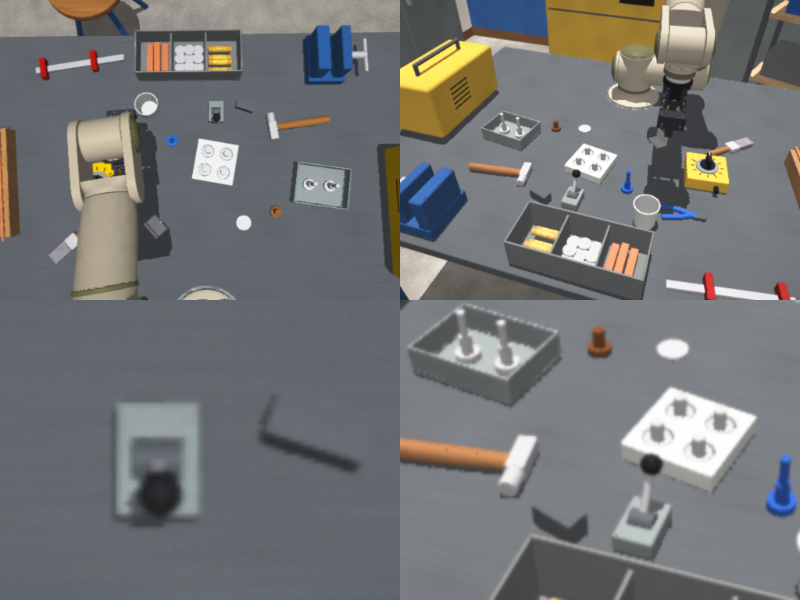

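The final views show both finished pieces upright in the tray, four bosses in the jig, and the ball now on the robot side at (159,494). I'll check its position against the expected 0.646 m and hand in if it fits.

```bash
python3 - <<'E'
from h import *
b=at("top",(159/4.301+240-.4,194/4.286+105-.4),.083); print(b, "lever angle", .5+np.arcsin((.6801-b[0])/.07))
if .5+np.arcsin((.6801-b[0])/.07)>.9: print(r.sign_off())
E
```

```text
[ 0.64656975 -0.03732482  0.083     ] lever angle 0.9995192785524678
the job is handed in; nothing more can be done
None
```

The job is done and handed in: both finished pieces are in the tray, four new bosses are seated in the jig, the counter was turned back to its zero stop, and then the ready lever was swung fully over.

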